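# Refit the shield lids and lay the scale

## Robot

A 6-joint arm with a two-finger parallel gripper is mounted at the origin on the work surface. World frame = base frame: x ahead of the robot, y to its left, z up, the work surface at z = 0. Lengths are in m, angles in rad, forces in N, time in s.
With the tool pointing down it reaches from about 0.275 to 0.725 m from the base axis. Payload 15.9 kg.
Tool frame: the origin (TCP) lies between the finger pads; the fingertips stand robot.nose_length ahead of it and the grasp point (between the pads) lies 11 mm behind it (robot.nose_length is the distance from the TCP to the fingertips, in m); x points along the fingers, y is the direction in which the jaws open and shut, and the axes are right-handed (so a half turn about x gives the same grasp; the last joint's range is limited). The gripper opens to 85 mm and grips with 20 to 120 N. Pads are 22 mm wide; open, the fingers measure 114 mm over their backs; the gripper's body (76 mm by 85 mm) begins 54 mm behind the grasp point. The pads swing forward as they close: fully open they stand 13 mm farther back than shut.
Start: joints at [-1.318, 0.213, -0.034, 1.323, 0, 1.571], TCP at [0.125, -0.484, 0.205] pointing down, gripper open.
Joint ranges: [-2.98, 2.98], [-0.74, 1.72], [-1.14, 1.35], [-2.1, 2.04], [-1.57, 1.44], [-3.14, 3.14]. Speed limits (rad/s): [1.89, 1.89, 2.39, 2.57, 3.14, 3.14].

## Interface

Orientations are given as a rotation vector (axis times angle).
In Python, from station import robot gives the robot as it stands. The module is installed in compiled form; this text tells all that it offers. Calls block until the motion is done:
- robot.goto(position, orientation): joint-space move of the TCP to a pose.
- robot.servo_line(position, orientation=None, v=0.15, contact_N=None): straight line of the TCP; orientation=None keeps the orientation; v is the mean speed in m/s. With contact_N (N) it stops when the force on the tool has changed by that much, and returns True; else False.
- robot.move_j(angles): joint-space move.
- robot.gripper_to(opening): opening from 0.0 (shut) to 1.0 (fully open); the grip force is fixed at half the most; returns when the fingers have stopped.
- robot.dwell(seconds).
- robot.ik(position, orientation): joint angles nearest the present ones, or None.
- robot.observe(): the state.
- robot.grab_frame(name): name is "side" or "top"; returns (picture, depth): 384x512x3 uint8, red, green, blue; 384x512 float32, m along the optical axis (not along the pixel's ray), 0 where there is no reading.
- robot.camera_model(name): a dict with "fx", "fy", "cx", "cy" (pixels), "cam_to_world" (4x4, takes a point from camera to world coordinates). Camera axes: x right, y up, looking along -z (the intrinsics and any distortion apply to the point x, -y, -z); pixel columns grow to the right and rows downward; lengths in m; the calibration is good to about 2 mm. A picture is of the moment at which its call begins. camera_model takes no time and is no camera call.
A pose or a line that the arm cannot do raises robot.PlanningError and nothing moves.
- robot.sign_off(): hands the job in, once; it reports no verdict.
The state is a dict: "time": time; "qpos": joint angles; "joint_vel": joint speeds; "joint_efforts": joint torques, N m; "position": TCP position; "orientation": TCP orientation; "contact_force": force on the tool from outside, world axes, zero at the start; "moment": the same for the moment, N m; "grip_width": opening from 0.0 (shut) to 1.0 (fully open).
Only numpy, scipy, OpenCV 4.12 (cv2) and the standard library are available. Lean on these libraries where they do the work, as an engineer would, in place of code of your own. Each camera call takes 0.05 s, during which the arm holds its last target.

## Task

Close up the repaired board: lay every shield lid that is on the bench into the frame it fits, and snap each one fully home by pressing it straight down with the hand pusher, not with the fingers. Stand the pusher upright back in its tray. Once all the lids are home, lay the straightedge flat on the bench for the record picture, its graduated edge flush along the board's plain long edge (the one without connectors) and roughly centred on it; leave the multimeter, jar and screwdriver where they are.

Things in the scene. Friction and masses are not known exactly. Their poses are not given: they have to be found in the camera images.
- board: Green board, 110 (its x) x 224 mm (its y), fixed on a support pad of the same outline; together 6 mm thick, edge a plain upright face. Origin: centre of the underside, on the bench (z = 0). +x points to the edge with white connectors (10 mm high, x = 40 to 52 mm); the plain long edge, x = -55 mm, faces the robot. Yaw within 0.3 rad. Four shield frames stand in a row along y at x = -6 mm.
- frame_a (a point): Steel frame for the large lid (46 x 54 mm, width along the board's x, either way round): centre of its recess floor, on the board's top (6 mm above the bench); axes as the board's. Fence 13 mm high, flared mouth up to 15 mm over the board; opening 0.9 mm wider than the lid on each side (1.2 mm at its ends). A spring catch in the middle of both +x and -x sides reaches 2.4 mm into the lid's path; its housing ends 9 mm out.
- frame_b (a point): Steel frame for the short wide lid (46 x 28 mm, width along the board's x, either way round): centre of its recess floor, on the board's top (6 mm above the bench); axes as the board's. Fence 13 mm high, flared mouth up to 15 mm over the board; opening 0.9 mm wider than the lid on each side (1.2 mm at its ends). A spring catch in the middle of both +x and -x sides reaches 2.4 mm into the lid's path; its housing ends 9 mm out.
- frame_c (a point): Steel frame for the long lid (36 x 54 mm, width along the board's x, either way round): centre of its recess floor, on the board's top (6 mm above the bench); axes as the board's. Fence 13 mm high, flared mouth up to 15 mm over the board; opening 0.9 mm wider than the lid on each side (1.2 mm at its ends). A spring catch in the middle of both +x and -x sides reaches 2.4 mm into the lid's path; its housing ends 9 mm out.
- frame_d (a point): Steel frame for the small lid (36 x 28 mm, width along the board's x, either way round): centre of its recess floor, on the board's top (6 mm above the bench); axes as the board's. Fence 13 mm high, flared mouth up to 15 mm over the board; opening 0.9 mm wider than the lid on each side (1.2 mm at its ends). A spring catch in the middle of both +x and -x sides reaches 2.4 mm into the lid's path; its housing ends 9 mm out.
- lid_a_mid (a point): Bare metal shield lid, the large lid: 46 mm wide (its x) over the two rounded beads (6 mm high) that run along y at its foot, 38 mm above them, for gripping; 54 long (its y), 21 high, 30 g, right way up; may be absent. Point: its centre, 10.5 mm above its underside. Laid in its frame it rests on the catches 9.5 mm proud (centre 26 mm above the bench); 8 to 15 N straight down, held level, snaps it home (16.5 mm).
- lid_b_mid (a point): Bare metal shield lid, the short wide lid: 46 mm wide (its x) over the two rounded beads (6 mm high) that run along y at its foot, 38 mm above them, for gripping; 28 long (its y), 21 high, 30 g, right way up; may be absent. Point: its centre, 10.5 mm above its underside. Laid in its frame it rests on the catches 9.5 mm proud (centre 26 mm above the bench); 8 to 15 N straight down, held level, snaps it home (16.5 mm).
- lid_c_mid (a point): Bare metal shield lid, the long lid: 36 mm wide (its x) over the two rounded beads (6 mm high) that run along y at its foot, 28 mm above them, for gripping; 54 long (its y), 21 high, 30 g, right way up; may be absent. Point: its centre, 10.5 mm above its underside. Laid in its frame it rests on the catches 9.5 mm proud (centre 26 mm above the bench); 8 to 15 N straight down, held level, snaps it home (16.5 mm).
- lid_d_mid (a point): Bare metal shield lid, the small lid: 36 mm wide (its x) over the two rounded beads (6 mm high) that run along y at its foot, 28 mm above them, for gripping; 28 long (its y), 21 high, 30 g, right way up; may be absent. Point: its centre, 10.5 mm above its underside. Laid in its frame it rests on the catches 9.5 mm proud (centre 26 mm above the bench); 8 to 15 N straight down, held level, snaps it home (16.5 mm).
- pusher_mid (a point): Hand pusher, 78 mm tall, 0.12 kg, standing upright: a flat white nylon foot 30 mm across and 12 mm high, a black handle 20 mm across above it, and a 24 mm head over the top 8 mm. The point is on its axis, half-way up (39 mm above the foot's face). z runs up its axis.
- tray: Grey open tool tray, fixed, 110 mm (its x) by 100 mm (its y), walls 4 mm thick and 18 mm high, floor 4 mm thick; origin: centre of its underside. The pusher stands in it at the start.
- rule_edge (a point): Aluminium L-section straightedge with a scale, 180 mm long (its y), 40 mm wide (its x), base 4 mm thick, 0.14 kg, lying flat. The point is the middle of its graduated edge, at the underside (z = 0 when it lies on the bench); +x points out of that edge, away from the rib.
- rule_grip (a point): The same straightedge's upright rib, along its back edge: 8 mm thick, 180 mm long, its top 20 mm above the bench. The point is the rib's middle, 12 mm above the underside and 36 mm behind the graduated edge; axes as rule_edge.
- multimeter: Red and black multimeter, 145 x 75 x 36 mm, lying on the bench; not part of the job. Origin: centre of its underside.
- jar: Small white jar with a black cap, 52 mm across, 58 mm high; not part of the job. Origin: centre of its underside.
- screwdriver: Screwdriver, 160 mm long, lying on the bench beyond the board; not part of the job.

How it is judged:
On the way, in this order (a step that is already met when the one before it is completed fails the run):
1. every lid present is snapped home in its own frame (z of lid_a_mid in the frame of board between 0.0145 and 0.0182 m and horizontal distance between lid_a_mid and frame_a below 0.0025 m and angle between the y axis of each of lid_a_mid, lid_b_mid, lid_c_mid, lid_d_mid and the y axis of board, either way round below 0.08 rad and angle between each of lid_a_mid, lid_b_mid, lid_c_mid, lid_d_mid's own z axis and vertical below 0.06 rad and z of lid_b_mid in the frame of board between 0.0145 and 0.0182 m and horizontal distance between lid_b_mid and frame_b below 0.0025 m and z of lid_c_mid in the frame of board between 0.0145 and 0.0182 m and horizontal distance between lid_c_mid and frame_c below 0.0025 m and z of lid_d_mid in the frame of board between 0.0145 and 0.0182 m and horizontal distance between lid_d_mid and frame_d below 0.0025 m), for 0.2 s.
2. then the straightedge lies flush along the board's plain long edge (x of rule_edge in the frame of board between -0.057 and -0.0535 m and y of rule_edge in the frame of board between -0.015 and 0.015 m and height (world z) of rule_edge below 0.003 m and angle between the y axis of rule_edge and the y axis of board, either way round below 0.025 rad and angle between rule_edge's own z axis and vertical below 0.03 rad), for 0.2 s.
At the end, for the whole second after the job is handed in: Every lid present sits fully home in its own frame (within 1.7 mm of its seated height, 2.5 mm sideways, level); the pusher stands upright in the tray; the straightedge lies flat with its graduated edge within 2 mm of the board's plain long edge, parallel within 0.025 rad, centred within 15 mm (all of step 1 and all of step 2 and x of pusher_mid in the frame of tray between -0.043 and 0.043 m and y of pusher_mid in the frame of tray between -0.038 and 0.038 m and angle between pusher_mid's own z axis and vertical below 0.12 rad and height (world z) of pusher_mid below 0.05 m and linear speed of each of rule, pusher below 0.02 m/s); the robot touches nothing.
It fails at once if a lid is pressed past its catches with the fingers instead of the pusher ((horizontal distance between lid_a_mid and frame_a below 0.008 m and z of lid_a_mid in the frame of board below 0.0195 m and contact force between the fingers and lid_a above 2 N) or (horizontal distance between lid_b_mid and frame_b below 0.008 m and z of lid_b_mid in the frame of board below 0.0195 m and contact force between the fingers and lid_b above 2 N) or (horizontal distance between lid_c_mid and frame_c below 0.008 m and z of lid_c_mid in the frame of board below 0.0195 m and contact force between the fingers and lid_c above 2 N) or (horizontal distance between lid_d_mid and frame_d below 0.008 m and z of lid_d_mid in the frame of board below 0.0195 m and contact force between the fingers and lid_d above 2 N)).
It fails at once if the multimeter, the jar or the screwdriver is disturbed (moved 20 mm) (distance of any of multimeter, jar, screwdriver from where it was at the start of the episode above 0.02 m).
Of lid_a, lid_b, lid_c, lid_d only 3 to 4 are there at a start; the rules pass over those that are not, and their reading is None.
At some moment in a run one of rule, lid_a, lid_b, lid_c, lid_d may be knocked a few centimetres aside while the robot is not near it.
It also fails if it takes over 210 s, if anything falls off the work surface, if the arm or the gripper's body presses on something with over 40 N, if the wrist force passes 120 N, or if a joint passes its speed limit or range.

## Working session

There is one attempt and no reset: what is moved stays moved. The work goes in short steps, each a Python script; the robot and the scene stay as the last script left them, time stands still between calls to the robot, and variables do not carry over. Pictures are saved under pics/ and viewed, and the job is handed in when it is done.

```bash
mkdir -p pics; ls; cat > h.py <<'E'
import numpy as np, cv2
from station import robot
def snap(name,fn):
    im,d=robot.grab_frame(name); cv2.imwrite('pics/'+fn+'.png',im[:,:,::-1]); np.save('pics/'+fn+'.npy',d); return im,d
E
python3 - <<'E'
from h import *
s=robot.observe(); print({k:(np.round(v,3) if not np.isscalar(v) else v) for k,v in s.items()})
print(robot.nose_length)
for n in('side','top'):
    m=robot.camera_model(n); print(n,{k:np.round(v,4) for k,v in m.items()}); snap(n,n+'0')
E
```

```text
pics
{'time': 0.0, 'qpos': array([-1.318,  0.213, -0.035,  1.323, -0.   ,  1.571]), 'joint_vel': array([-0.001, -0.001,  0.001,  0.001, -0.   ,  0.001]), 'joint_efforts': array([-4.0000e-03, -6.8616e+01,  4.8712e+01,  1.7000e-02, -0.0000e+00,
       -0.0000e+00]), 'position': array([ 0.125, -0.484,  0.205]), 'orientation': array([ 2.087,  0.266, -2.087]), 'contact_force': array([-1.455,  0.49 ,  0.201]), 'moment': array([-0.027,  0.022,  0.079]), 'grip_width': 1.005364940391988}
0.008
side {'fx': np.float64(372.3151), 'fy': np.float64(372.3151), 'cx': np.float64(263.4312), 'cy': np.float64(194.537), 'cam_to_world': array([[-0.8513,  0.3784, -0.3635,  0.2666],
       [-0.5247, -0.6099,  0.594 ,  0.5032],
       [ 0.0031,  0.6964,  0.7177,  0.6899],
       [ 0.    ,  0.    ,  0.    ,  1.    ]])}
top {'fx': np.float64(383.4987), 'fy': np.float64(383.4987), 'cx': np.float64(254.1033), 'cy': np.float64(191.3099), 'cam_to_world': array([[ 0.0244,  0.9928, -0.1174,  0.4599],
       [-0.9996,  0.0261,  0.013 ,  0.0171],
       [ 0.016 ,  0.117 ,  0.993 ,  1.2148],
       [ 0.    ,  0.    ,  0.    ,  1.    ]])}
```

View pics/top0.png

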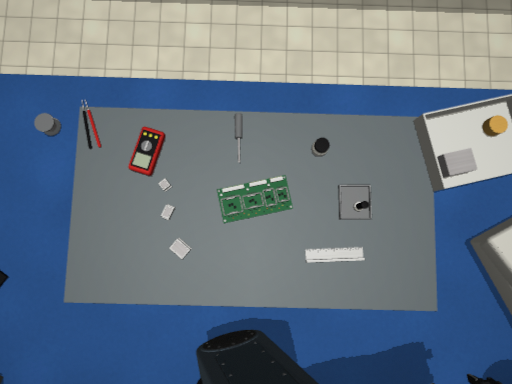

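View pics/side0.png

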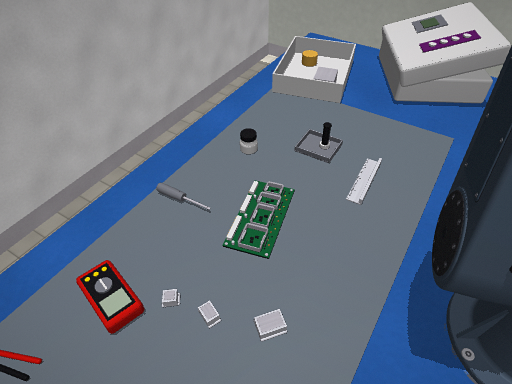

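```bash
python3 - <<'E'
import cv2,numpy as np
t=cv2.imread('pics/top0.png'); s=cv2.imread('pics/side0.png')
cv2.imwrite('pics/c1.png',cv2.resize(t[165:235,205:305],None,fx=8,fy=8,interpolation=cv2.INTER_CUBIC))
cv2.imwrite('pics/c2.png',cv2.resize(s[170:270,215:305],None,fx=6,fy=6,interpolation=cv2.INTER_CUBIC))
a=cv2.resize(t[170:265,145:205],None,fx=6,fy=6,interpolation=cv2.INTER_CUBIC)
b=cv2.resize(s[280:350,150:300],None,fx=5,fy=5,interpolation=cv2.INTER_CUBIC)
cv2.imwrite('pics/c3.png',a);cv2.imwrite('pics/c4.png',b)
E
```

```text
(no output)
```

View pics/c1.png

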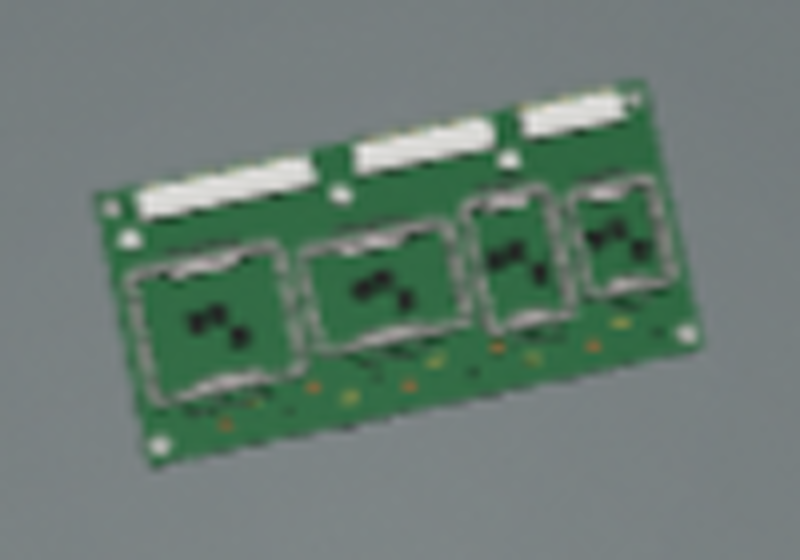

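View pics/c2.png

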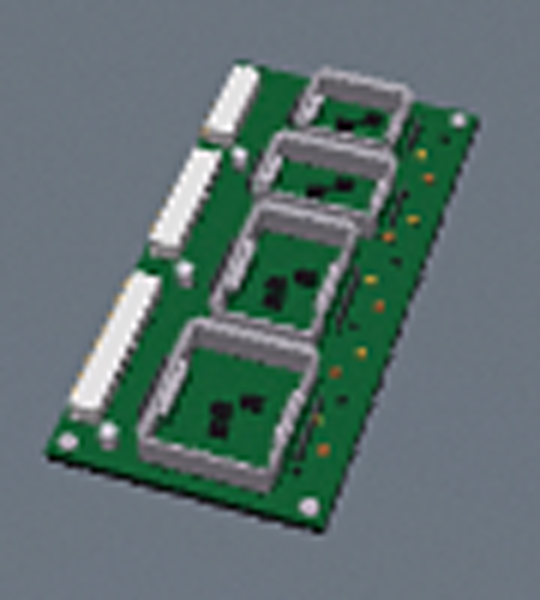

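View pics/c3.png

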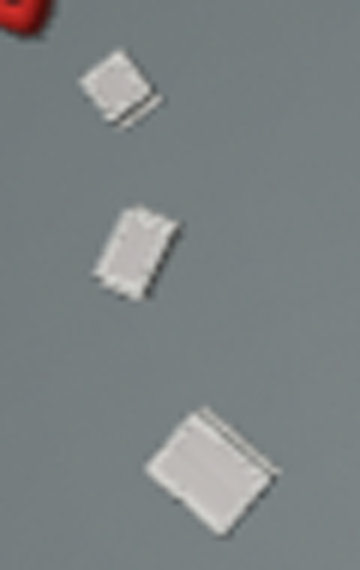

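View pics/c4.png

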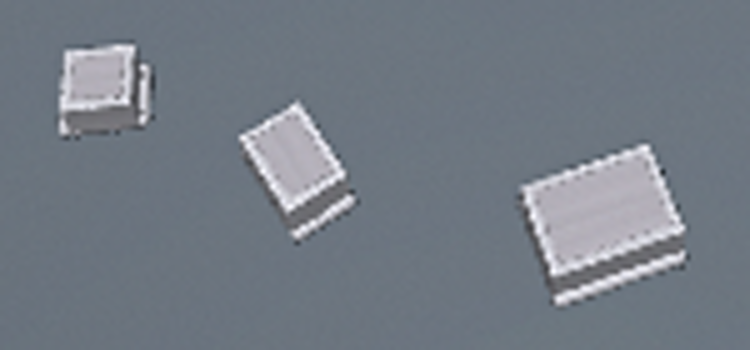

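```bash
cat >> h.py <<'E'
CAM={n:robot.camera_model(n) for n in('side','top')}
def proj(n,uv,z):
    m=CAM[n]; uv=np.atleast_2d(np.asarray(uv,float)); T=np.asarray(m['cam_to_world'])
    r=np.stack([(uv[:,0]-m['cx'])/m['fx'],-(uv[:,1]-m['cy'])/m['fy'],-np.ones(len(uv))],1)@T[:3,:3].T
    t=(z-T[2,3])/r[:,2]; return (T[:3,3]+r*t[:,None])[:,:2]
def pix(n,P):
    m=CAM[n]; T=np.asarray(m['cam_to_world']); p=(np.atleast_2d(P)-T[:3,3])@T[:3,:3]
    return np.stack([m['cx']+m['fx']*p[:,0]/-p[:,2], m['cy']-m['fy']*p[:,1]/-p[:,2]],1)
def cloud(n,d):
    m=CAM[n]; T=np.asarray(m['cam_to_world']); v,u=np.mgrid[:d.shape[0],:d.shape[1]]
    p=np.stack([(u-m['cx'])/m['fx']*d,-(v-m['cy'])/m['fy']*d,-d],-1); return p@T[:3,:3].T+T[:3,3]
def subcontours(score,thr,up=4):
    # sub-pixel contours of score>thr, in original pixel coordinates
    s=cv2.resize(score.astype(np.float32),None,fx=up,fy=up,interpolation=cv2.INTER_CUBIC)
    c,_=cv2.findContours((s>thr).astype(np.uint8),cv2.RETR_EXTERNAL,cv2.CHAIN_APPROX_NONE)
    c=sorted(c,key=cv2.contourArea,reverse=True)
    return [((q[:,0,:]+0.5)/up-0.5) for q in c]
def rectfit(P):
    """P Nx2 world contour; fit 4 lines robustly. returns centre, yaw of long axis, (long,short)"""
    r=cv2.minAreaRect((P*1000).astype(np.float32)); bx=cv2.boxPoints(r).astype(float)
    L=[]
    for i in range(4):
        a,b=bx[i],bx[(i+1)%4]; t=(b-a)/np.linalg.norm(b-a); n=np.array([-t[1],t[0]])
        q=P*1000-a; dn=abs(q@n); s=(q@t)/np.linalg.norm(b-a)
        k=(dn<0.12*min(r[1]))&(s>.12)&(s<.88)
        vx,vy,x0,y0=cv2.fitLine((P[k]*1000).astype(np.float32),cv2.DIST_HUBER,0,.01,.01).ravel()
        L.append((np.array([x0,y0]),np.array([vx,vy]),np.linalg.norm(b-a)))
    X=[]
    for i in range(4):
        p,u,_=L[i]; q,v,_=L[(i+1)%4]; s=np.linalg.solve(np.stack([u,-v],1),q-p); X.append(p+u*s[0])
    X=np.array(X)/1000; c=X.mean(0)
    e1=(X[1]-X[0]+X[2]-X[3])/2; e2=(X[2]-X[1]+X[3]-X[0])/2
    if np.linalg.norm(e1)<np.linalg.norm(e2): e1,e2=e2,e1
    return c,np.arctan2(e1[1],e1[0])%np.pi,(np.linalg.norm(e1),np.linalg.norm(e2)),X
E
python3 - <<'E'
from h import *
for n in('side','top'):
    im=cv2.imread('pics/%s0.png'%n).astype(np.float32); d=np.load('pics/%s0.npy'%n); C=cloud(n,d)
    b,g,r=im[...,0],im[...,1],im[...,2]
    sc=g-np.maximum(b,r)
    sc=cv2.morphologyEx(sc,cv2.MORPH_CLOSE,np.ones((9,9))) if 0 else sc
    c=subcontours(sc,18)[0]
    for z in(.006,):
        o=rectfit(proj(n,c,z)); print(n,'board',np.round(o[0],4),round(o[1],4),np.round(o[2],4))
    # bench plane
    for (x,y) in [(.35,.25),(.35,-.15),(.6,.1),(.5,.2),(.35,.0),(.6,-.15)]:
        u,v=pix(n,[[x,y,0]])[0].round().astype(int); print((x,y),np.round(np.median(C[v-4:v+5,u-4:u+5].reshape(-1,3),0),4), np.round(C[v-4:v+5,u-4:u+5,2].std(),4))
E
```

```text
side board [ 5.802e-01 -5.000e-04] 1.7955 [0.2223 0.1046]
(0.35, 0.25) [ 0.3503  0.2507 -0.0004] 0.0011
(0.35, -0.15) [ 0.3507 -0.1505 -0.    ] 0.0012
(0.6, 0.1) [0.5968 0.1052 0.0062] 0.0031
(0.5, 0.2) [ 4.998e-01  2.000e-01 -1.000e-04] 0.0012
(0.35, 0.0) [3.49e-01 5.00e-04 2.00e-04] 0.0762
(0.6, -0.15) [ 6.014e-01 -1.507e-01  1.000e-04] 0.0762
top board [ 5.79e-01 -3.00e-04] 1.798 [0.2228 0.1067]
(0.35, 0.25) [0.3512 0.2494 0.0019] 0.0025
(0.35, -0.15) [ 0.351  -0.1512  0.0008] 0.0028
(0.6, 0.1) [0.5978 0.0994 0.0068] 0.1333
(0.5, 0.2) [0.5007 0.2006 0.0008] 0.134
(0.35, 0.0) [0.3506 0.0016 0.0007] 0.1883
(0.6, -0.15) [ 5.987e-01 -1.488e-01  4.000e-04] 0.0024
```

```bash
python3 - <<'E'
from h import *
th=1.797-np.pi/2; R=np.array([[np.cos(th),-np.sin(th)],[np.sin(th),np.cos(th)]])
bc=np.array([.5795,-.0004])
for n in('top','side'):
    im=cv2.imread('pics/%s0.png'%n).astype(np.float32)
    sc=im[...,1]-np.maximum(im[...,0],im[...,2])
    # edges in board frame
    c=subcontours(sc,18)[0]; q=(proj(n,c,.006)-bc)@R
    e=q[(q[:,0]<-.048)&(abs(q[:,1])<.09)]; vx=np.polyfit(e[:,1],e[:,0],1); print(n,'plain edge x',np.round(vx*[1,1e3],4))
    for s in(1,-1):
        e=q[(q[:,1]*s>.1)&(q[:,0]<.03)&(q[:,0]>-.04)]; v=np.polyfit(e[:,0],e[:,1],1); print(' end',s,np.round(v*[1,1e3],4))
    Y,X=np.mgrid[120:-120.01:-.5,-60:60.01:.5]/1000
    W=np.stack([X,Y],-1).reshape(-1,2)@R.T+bc
    uv=pix(n,np.c_[W,np.full(len(W),.0125)]).reshape(*X.shape,2).astype(np.float32)
    rec=cv2.remap(im,uv[...,0],uv[...,1],cv2.INTER_CUBIC)
    cv2.imwrite('pics/rec_%s.png'%n,cv2.resize(cv2.rotate(np.clip(rec,0,255).astype(np.uint8),cv2.ROTATE_90_COUNTERCLOCKWISE),None,fx=1.6,fy=1.6))
    np.save('pics/rec_%s.npy'%n,rec)
E
```

```text
top plain edge x [-8.600e-03 -5.378e+01]
 end 1 [9.300000e-03 1.116074e+02]
 end -1 [ 1.350000e-02 -1.111631e+02]
side plain edge x [-1.35000e-02 -5.16191e+01]
 end 1 [-4.000000e-04  1.082978e+02]
 end -1 [ 5.49000e-02 -1.08845e+02]
```

View pics/rec_top.png

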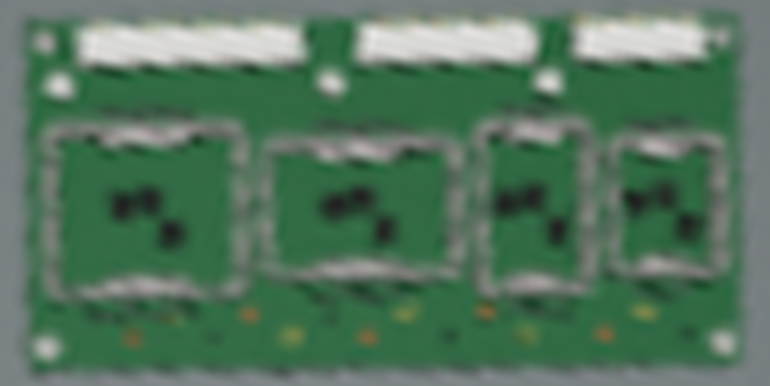

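View pics/rec_side.png

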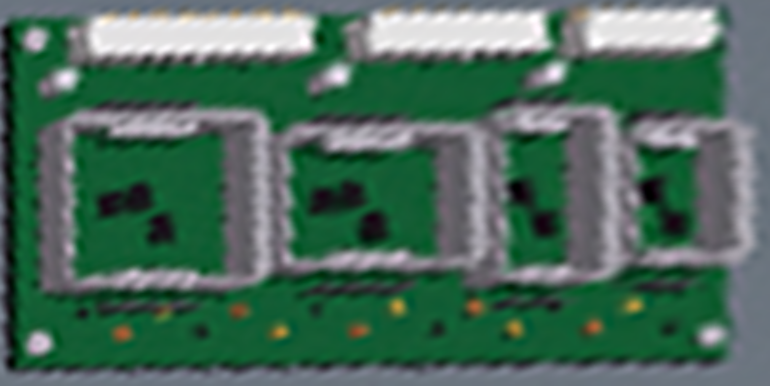

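```bash
cat > board.py <<'E'
from h import *
def rectify(n,im,bc,th,z,st=.25):
    R=np.array([[np.cos(th),-np.sin(th)],[np.sin(th),np.cos(th)]])
    xs=np.arange(-65,65.01,st); ys=np.arange(-125,125.01,st)
    Y,X=np.meshgrid(ys,xs,indexing='ij')
    W=np.stack([X,Y],-1).reshape(-1,2)/1000@R.T+bc
    uv=pix(n,np.c_[W,np.full(len(W),z)]).reshape(*X.shape,2).astype(np.float32)
    return xs,ys,cv2.remap(im,uv[...,0],uv[...,1],cv2.INTER_LINEAR)
E
python3 - <<'E'
from board import *
th=.236; bc=np.array([.5795,-.0004])
for n in('top','side'):
    im=cv2.imread('pics/%s0.png'%n).astype(np.float32)
    xs,ys,r=rectify(n,im,bc,th,.006)
    g=r[...,1]-np.maximum(r[...,0],r[...,2])
    def cross(p,ax):  # first half crossing, from the outside inward
        lo=np.median(p[:12]); hi=np.percentile(p,80); h=(lo+hi)/2; i=np.argmax(p>h); return ax[i-1]+(h-p[i-1])/(p[i]-p[i-1])*(ax[i]-ax[i-1])
    E=np.array([(y,cross(g[j,:100],xs[:100])) for j,y in enumerate(ys) if abs(y)<95])
    m=abs(E[:,1]-np.median(E[:,1]))<2; f=np.polyfit(E[m,0],E[m,1],1); print(n,'plain',np.round(f,4))
    for s in(1,-1):
        gg=g[::-1] if s>0 else g; yy=ys[::-1] if s>0 else ys
        E=np.array([(x,cross(gg[:100,i],yy[:100])) for i,x in enumerate(xs) if -52<x<-35]); m=abs(E[:,1]-np.median(E[:,1]))<2
        print('  end',s,np.round(E[m,1].mean(),2), np.round(np.polyfit(E[m,0],E[m,1],1)[0],3))
    w=r.min(-1)
    for y0 in(105.5,-105.5):
        J=np.where(abs(ys-y0)<6)[0]; I=np.where(abs(xs+48.5)<5)[0]; q=np.clip(w[np.ix_(J,I)]-100,0,None)
        print('  hole',np.round([(q.sum(0)*xs[I]).sum()/q.sum(),(q.sum(1)*ys[J]).sum()/q.sum()],2))
E
```

```text
top plain [ 8.0000e-04 -5.4118e+01]
  end 1 112.65 -0.149
  end -1 -112.47 0.122
  hole [-47.17 106.58]
  hole [ -47.6  -106.58]
side plain [-3.10000e-03 -5.20285e+01]
  end 1 112.65 -0.028
  end -1 -113.64 0.007
  hole [-45.43 104.01]
  hole [ -44.92 -107.98]
```

```bash
python3 - <<'E'
from board import *
from scipy.signal import find_peaks
th=.236; R=np.array([[np.cos(th),-np.sin(th)],[np.sin(th),np.cos(th)]])
bc=np.array([.5795,-.0004])
for n,off in(('top',(.0012,0)),('side',(.003,-.0005))):
    im=cv2.imread('pics/%s0.png'%n).astype(np.float32)
    xs,ys,r=rectify(n,im,bc+R@np.array(off),th,.0125)
    p=np.clip(r[:,(xs>-18)&(xs<6),2].mean(1)-50,0,None)
    pk,_=find_peaks(p,prominence=12,distance=12)
    o=[]
    for k in pk:
        w=slice(max(k-12,0),k+13); o.append(((p[w]*ys[w]).sum()/p[w].sum()).round(2))
    print(n,o,p[pk].round())
    # x walls: profile in x at y off the catches
    for nm,y0,h in(('a',75.5,22),('c',10,22),('b',-45,9.5),('d',-86,9.5)):
        for sg in(-1,1):
            m=abs(ys-(y0+sg*h))<2; q=np.clip(r[m][...,2].mean(0)-50,0,None); q[(xs>28)|(xs<-42)]=0
            k,_=find_peaks(q,prominence=15,distance=20); print(nm,sg,xs[k],end=' ')
    print()
E
```

```text
top [np.float64(-105.22), np.float64(-63.98), np.float64(-23.01), np.float64(37.18), np.float64(44.47), np.float64(104.45)] [60. 57. 52. 54. 52. 58.]
a -1 [-30.75  18.5 ] a 1 [-31.   20.5] c -1 [-25.5  14. ] c 1 [-25.25  13.5 ] b -1 [-30.75  17.75] b 1 [-30.5   18.75] d -1 [-26.5   14.75] d 1 [-39.   -25.75  13.25] 
side [np.float64(-111.99), np.float64(-70.51), np.float64(-29.0), np.float64(32.42), np.float64(38.74), np.float64(100.08)] [114. 114. 115.  75. 115.  80.]
a -1 [-30.5   21.25] a 1 [-30.75 -20.   -14.25  -5.     6.25  20.75] c -1 [-25.25  16.25] c 1 [-23.75 -12.    -2.25   7.5   13.5 ] b -1 [-28.   17.5] b 1 [-23.   -12.75   0.25  10.75  19.  ] d -1 [-23.75  13.  ] d 1 [-39.5  -24.   -15.75  -5.     8.25]
```

```bash
python3 - <<'E'
from board import *
from scipy.signal import find_peaks
th=.236; R=np.array([[np.cos(th),-np.sin(th)],[np.sin(th),np.cos(th)]])
bc=np.array([.5795,-.0004])
n='top'; im=cv2.imread('pics/top0.png').astype(np.float32)
xs,ys,r=rectify(n,im,bc+R@np.array((.0012,0)),th,.0125)
for a,b in((-20,-13),(-13,-6),(-6,1),(1,8),(-20,8)):
    p=np.clip(r[:,(xs>a)&(xs<b),2].mean(1)-50,0,None)
    p=cv2.GaussianBlur(p[:,None],(1,5),1)[:,0]
    pk,_=find_peaks(p,prominence=6,distance=8); 
    print(a,b,[(float(ys[k]),int(p[k])) for k in pk])
E
```

```text
-20 -13 [(-105.0, 59), (-72.0, 50), (-63.5, 52), (-30.5, 59), (-23.5, 57), (37.0, 55), (44.0, 61), (104.5, 62)]
-13 -6 [(-106.0, 62), (-71.25, 38), (-64.25, 64), (-29.5, 43), (-22.75, 53), (37.25, 54), (44.75, 45), (105.25, 54)]
-6 1 [(-105.25, 54), (-71.75, 52), (-63.25, 50), (-30.25, 44), (-23.5, 59), (37.25, 51), (44.0, 57), (104.5, 54)]
1 8 [(-105.75, 60), (-64.25, 63), (-31.0, 43), (-22.75, 46), (36.5, 47), (45.0, 45), (104.0, 58)]
-20 8 [(-105.25, 58), (-71.5, 42), (-64.0, 57), (-30.25, 47), (-23.0, 53), (37.0, 52), (44.5, 51), (104.5, 57)]
```

```bash
cat >> h.py <<'E'
def findlids(imgs):
    out={}
    for n,im in imgs.items():
        g=im[...,:3].min(-1).astype(np.float32); L=[]
        for c in subcontours(g,158):
            P=proj(n,c,.021); q=cv2.minAreaRect((P*1000).astype(np.float32)); w,h=sorted(q[1])
            x,y=q[0]
            if 23<w<48 and 24<h<64 and 250<x<800 and -450<y<500:
                try: o=rectfit(P)
                except Exception: continue
                L.append((o[0],o[1],o[2]))
        out[n]=L
    return out
E
python3 - <<'E'
from h import *
ims={n:cv2.imread('pics/%s0.png'%n)[...,::-1] for n in('top','side')}
for n,L in findlids(ims).items():
    for o in L: print(n,np.round(o[0],4),round(o[1],3),np.round(o[2],4))
print(robot.observe()['time'])
t=cv2.imread('pics/top0.png'); s=cv2.imread('pics/side0.png')
a=cv2.resize(t[235:275,290:380],None,fx=8,fy=8,interpolation=cv2.INTER_CUBIC)
b=cv2.resize(s[145:215,330:400],None,fx=7,fy=7,interpolation=cv2.INTER_CUBIC)
cv2.imwrite('pics/r1.png',a);cv2.imwrite('pics/r2.png',b)
E
```

```text
top [0.4198 0.2267] 0.897 [0.0518 0.0414]
top [0.5315 0.2712] 2.734 [0.0424 0.0258]
top [0.6176 0.285 ] 0.716 [0.0266 0.0253]
side [0.4207 0.2262] 0.897 [0.0517 0.037 ]
side [0.5326 0.2704] 2.742 [0.0369 0.0258]
side [0.6189 0.2846] 0.698 [0.0267 0.0259]
side [0.6994 0.351 ] 1.293 [0.0437 0.0351]
0.1
```

View pics/r1.png

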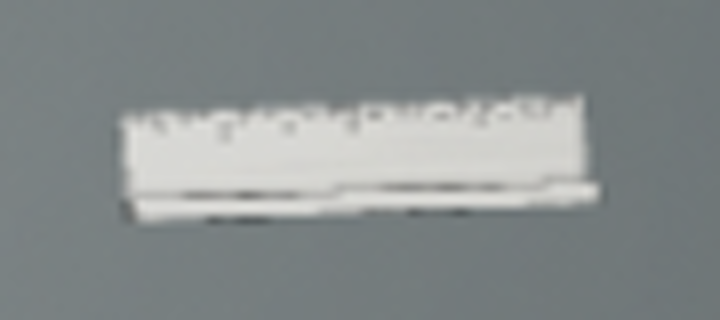

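View pics/r2.png

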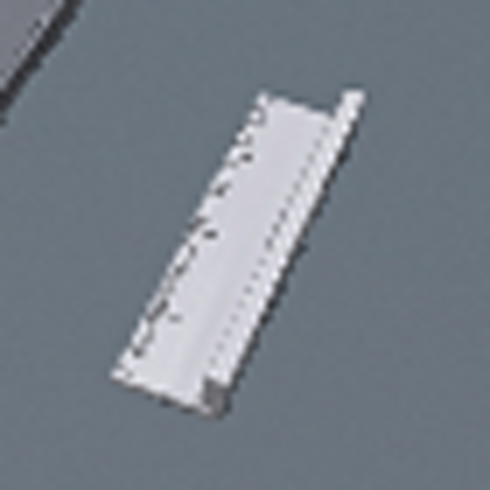

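```bash
cat >> h.py <<'E'
from scipy.spatial.transform import Rotation as Rot
def ori(psi):
    c,s=np.cos(psi),np.sin(psi)
    return Rot.from_matrix(np.array([[0,c,s],[0,s,-c],[-1,0,0]])).as_rotvec()
def best(p,psi):
    # choose between psi and psi+pi by smallest last-joint excursion
    b=None
    for k in(0,np.pi,-np.pi):
        q=robot.ik(list(p),list(ori(psi+k)))
        if q is not None:
            q=np.array(q); cost=abs(q[5]-1.0*robot.observe()['qpos'][5])
            if b is None or cost<b[0]: b=(cost,psi+k,q)
    return b
def st(msg=''):
    s=robot.observe(); print(msg,'t=%.2f'%s['time'],'p',np.round(s['position'],4),'F',np.round(s['contact_force'],1),'grip %.3f'%s['grip_width'],'nose',robot.nose_length, 'q6 %.2f'%s['qpos'][5])
    return s
E
python3 - <<'E'
from h import *
ya=.897
for nm,c,psis in(('a',(.4203,.2265),(.897,.897-np.pi/2)),('b',(.532,.2708),(1.167,2.738)),('d',(.6183,.2848),(2.275,.707)),('fa',(.5565,.071),(.236,)),('r',(.4,-.24),(0.,))):
    for psi in psis:
        for k in(0,np.pi,-np.pi):
            q=robot.ik([*c,.1],list(ori(psi+k))); print(nm,round(psi+k,2),None if q is None else np.round(q,2))
E
```

```text
a 0.9 [ 0.49  0.21 -0.3   1.05  0.    1.17]
a 4.04 [ 0.49  0.21 -0.3   1.05  0.   -1.97]
a -2.24 [ 0.49  0.21 -0.3   1.05  0.   -1.97]
a -0.67 [ 0.49  0.21 -0.3   1.05  0.    2.74]
a 2.47 [ 0.49  0.21 -0.3   1.05  0.   -0.4 ]
a -3.82 [ 0.49  0.21 -0.3   1.05  0.   -0.4 ]
b 1.17 [0.47 0.45 0.03 1.15 0.   0.87]
b 4.31 [ 0.47  0.45  0.03  1.15  0.   -2.27]
b -1.97 [ 0.47  0.45  0.03  1.15  0.   -2.27]
b 2.74 [ 0.47  0.45  0.03  1.15  0.   -0.7 ]
b 5.88 [0.47 0.45 0.03 1.15 0.   2.45]
b -0.4 [0.47 0.45 0.03 1.15 0.   2.45]
d 2.27 [ 0.43  0.63  0.32  1.27  0.   -0.27]
d 5.42 [0.43 0.63 0.32 1.27 0.   2.87]
d -0.87 [0.43 0.63 0.32 1.27 0.   2.87]
d 0.71 [0.43 0.63 0.32 1.27 0.   1.3 ]
d 3.85 [ 0.43  0.63  0.32  1.27  0.   -1.85]
d -2.43 [ 0.43  0.63  0.32  1.27  0.   -1.85]
fa 0.24 [ 0.13  0.38 -0.08  1.11  0.    1.46]
fa 3.38 [ 0.13  0.38 -0.08  1.11  0.   -1.68]
fa -2.91 [ 0.13  0.38 -0.08  1.11  0.   -1.68]
r 0.0 [-0.54  0.19 -0.33  1.05  0.    1.03]
r 3.14 [-0.54  0.19 -0.33  1.05  0.   -2.11]
r -3.14 [-0.54  0.19 -0.33  1.05 -0.   -2.11]
```

```bash
python3 - <<'E'
from h import *
robot.gripper_to(38/85); st('g38')
robot.goto([.42,.13,.08],list(ori(.897))); st('hover')
robot.servo_line([.42,.13,.03],v=.15); st()
print(robot.servo_line([.42,.13,-.01],v=.03,contact_N=3)); st('touch')
robot.servo_line([.42,.13,.06],v=.15)
robot.gripper_to(62/85); st('g62')
robot.servo_line([.42,.13,.03],v=.15)
print(robot.servo_line([.42,.13,-.01],v=.03,contact_N=3)); st('touch')
robot.servo_line([.42,.13,.06],v=.15); st()
E
```

```text
g38 t=0.62 p [ 0.1251 -0.4841  0.205 ] F [-0.4  0.  -1.3] grip 0.450 nose 0.008 q6 1.57
hover t=3.08 p [0.4203 0.1295 0.0801] F [ 0.2 -0.1 -0.2] grip 0.448 nose 0.008 q6 0.97
 t=3.57 p [0.4201 0.1297 0.0304] F [-0.3 -0.2  0.7] grip 0.445 nose 0.008 q6 0.97
False
touch t=5.05 p [ 0.4201  0.13   -0.0099] F [0.2 0.1 0.1] grip 0.446 nose 0.008 q6 0.97
g62 t=6.03 p [0.4197 0.1299 0.0596] F [ 0.5 -0.6  1. ] grip 0.730 nose 0.008 q6 0.97
False
touch t=7.86 p [ 0.4201  0.13   -0.0098] F [-0.1  0.9 -0.6] grip 0.732 nose 0.008 q6 0.97
 t=8.47 p [0.4198 0.1299 0.0595] F [-0.5  0.7  0.1] grip 0.727 nose 0.008 q6 0.97
```

```bash
python3 - <<'E'
from h import *
robot.servo_line([.42,.13,.0],v=.15)
print(robot.servo_line([.42,.13,-.03],v=.03,contact_N=4)); st('touch62')
robot.servo_line([.42,.13,.01],v=.15)
robot.gripper_to(38/85)
robot.servo_line([.42,.13,-.006],v=.1)
print(robot.servo_line([.42,.13,-.03],v=.03,contact_N=4)); st('touch38')
robot.servo_line([.42,.13,.02],v=.15); st()
E
```

```text
False
touch62 t=10.18 p [ 0.4201  0.13   -0.0299] F [-0.6 -0.4 -0. ] grip 0.732 nose 0.008 q6 0.97
True
touch38 t=11.94 p [ 0.4198  0.1299 -0.0276] F [-0.5  0.4  7.4] grip 0.446 nose 0.008 q6 0.97
 t=12.41 p [0.4201 0.13   0.0197] F [-0.4 -0.7 -0.1] grip 0.447 nose 0.008 q6 0.97
```

```bash
python3 - <<'E'
from h import *
robot.servo_line([.42,.13,-.02],v=.15); st()
im,d=snap('side','side1')
cv2.imwrite('pics/s1c.png',cv2.resize(im[150:384,250:512][...,::-1],None,fx=2.5,fy=2.5,interpolation=cv2.INTER_CUBIC))
print(pix('side',[[.42,.13,-.02],[.42,.13,0]]))
E
```

```text
t=12.82 p [ 0.4191  0.1297 -0.0206] F [ 0.3  0.5 -0.6] grip 0.447 nose 0.008 q6 0.97
[[293.26366493 293.28989173]
 [293.84776857 288.41288459]]
```

View pics/s1c.png

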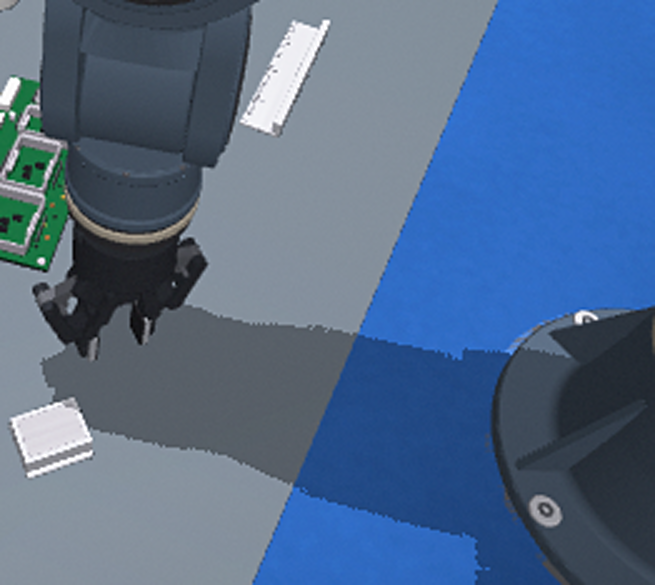

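```bash
python3 - <<'E'
from h import *
for w in(28,8,54):
    robot.servo_line([.42,.13,.01],v=.2)
    robot.gripper_to(w/85)
    robot.servo_line([.42,.13,-.0 if w<20 else -.015],v=.2)
    print(w,robot.servo_line([.42,.13,-.045],v=.03,contact_N=4)); st('touch')
robot.servo_line([.42,.13,.03],v=.2); st()
E
```

```text
28 True
touch t=14.26 p [ 0.4203  0.1301 -0.0266] F [0.3 1.7 5.7] grip 0.330 nose 0.008 q6 0.97
8 True
touch t=16.08 p [ 0.42   0.13  -0.026] F [-2.  -0.1 11.3] grip 0.093 nose 0.008 q6 0.97
54 True
touch t=17.81 p [ 0.4201  0.1301 -0.0302] F [-3.9 -1.9 14.4] grip 0.639 nose 0.008 q6 0.97
 t=18.26 p [0.4203 0.1301 0.0299] F [-0.6 -0.2 -0.2] grip 0.637 nose 0.008 q6 0.97
```

```bash
python3 - <<'E'
from h import *
robot.gripper_to(0.02)
for k,psi in enumerate((.897,.897-np.pi)):
    robot.goto([.42,.13,-.02],list(ori(psi))); s=st()
    M=Rot.from_rotvec(s['orientation']).as_matrix(); print(np.round(M,3).tolist())
    im,d=snap('side','sideg%d'%k)
    u,v=pix('side',[[.42,.13,.006]])[0]; print(u,v)
    cv2.imwrite('pics/sg%d.png'%k,cv2.resize(im[230:320,250:350][...,::-1],None,fx=6,fy=6,interpolation=cv2.INTER_CUBIC))
a=cv2.imread('pics/sg0.png');b=cv2.imread('pics/sg1.png'); cv2.imwrite('pics/sg.png',cv2.resize(np.hstack([a,b]),None,fx=.66,fy=.66))
E
```

```text
t=19.12 p [ 0.4187  0.1296 -0.0203] F [-0.3  0.1  0.8] grip 0.019 nose 0.008 q6 0.97
[[-0.003, 0.624, 0.781], [-0.001, 0.781, -0.624], [-1.0, -0.003, -0.002]]
294.02725587671966 286.91424495318944
 t=21.82 p [ 0.4201  0.13   -0.0199] F [-0.2  0.5  0.2] grip 0.021 nose 0.008 q6 -2.17
[[0.0, -0.624, -0.781], [0.0, -0.781, 0.624], [-1.0, -0.0, -0.0]]
294.02725587671966 286.91424495318944
```

View pics/sg.png

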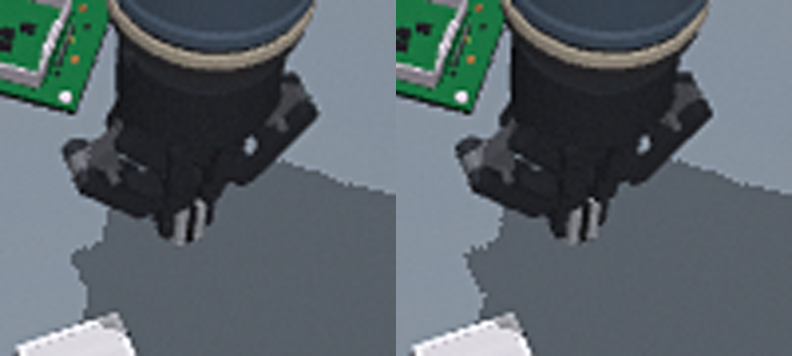

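```bash
cat >> h.py <<'E'
TW=[0,8,28,38,54,62,85]; TZ=[.026,.026,.0266,.0276,.0302,.032,.039]
def tipoff(w): return float(np.interp(w,TW,TZ))
def down(p,z,psi=None,v=.15): robot.servo_line([p[0],p[1],z],v=v)
def squeeze(c,psi,w,z_tip,wopen):
    """approach from above with jaws along psi, close on width w (mm)"""
    zt=z_tip-tipoff(w)
    robot.gripper_to(wopen/85)
    robot.goto([c[0],c[1],.035],list(ori(psi)))
    robot.servo_line([c[0],c[1],zt],v=.12)
    robot.gripper_to(max((w-8)/85,0)); return st('closed w=%d'%w)
E
python3 - <<'E'
from h import *
c=(.4203,.2265); psi=.897-np.pi
robot.servo_line([.42,.13,.05],v=.25); 
squeeze(c,psi,54,.008,80)
robot.dwell(.1)
robot.gripper_to(80/85); st('open')
robot.servo_line([*c,.035],v=.2)
snap('side','side2'); st()
im=cv2.imread('pics/side2.png'); cv2.imwrite('pics/s2c.png',cv2.resize(im[200:384,150:400],None,fx=3,fy=3,interpolation=cv2.INTER_CUBIC))
E
```

```text
closed w=54 t=24.53 p [ 0.4209  0.2267 -0.0211] F [-4.3 -2.7 13.6] grip 0.601 nose 0.008 q6 -1.97
open t=25.03 p [ 0.4203  0.2265 -0.0222] F [ 0.7 -0.1 -0.9] grip 0.945 nose 0.008 q6 -1.97
 t=25.52 p [0.4202 0.2264 0.0348] F [-0.4  0.2 -0.3] grip 0.937 nose 0.008 q6 -1.97
```

View pics/s2c.png

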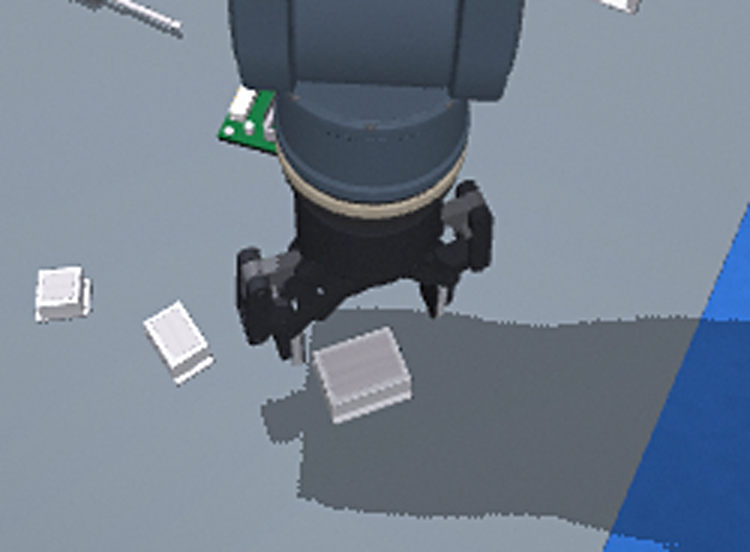

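```bash
python3 - <<'E'
from h import *
im=cv2.imread('pics/side2.png')
for z in(.0,.021,.06,.07,.08): print(z,(pix('side',[[.4203,.2265,z]])[0]-[150,200])*3)
d=np.load('pics/side2.npy'); C=cloud('side',d)
for (u,v) in((297,355),(437,310),(297,340),(362,375),(340,360),(390,350)):
    uu,vv=int(u/3+150),int(v/3+200); print((u,v),np.round(C[vv-1:vv+2,uu-1:uu+2].reshape(-1,3),3)[[0,4,8]].tolist())
g=im[310:345,250:292].min(-1); print(g[::3,::3])
E
```

```text
0.0 [359.38846034 379.47506096]
0.021 [359.90306489 364.67053282]
0.06 [360.91997417 335.41532706]
0.07 [361.19450694 327.51736337]
0.08 [361.47502914 319.44709121]
(297, 355) [[0.44, 0.269, 0.093], [0.438, 0.268, 0.088], [0.438, 0.266, 0.083]]
(437, 310) [[0.388, 0.2, 0.086], [0.386, 0.2, 0.084], [0.384, 0.199, 0.082]]
(297, 340) [[0.439, 0.269, 0.113], [0.438, 0.267, 0.106], [0.437, 0.266, 0.102]]
(362, 375) [[0.419, 0.232, 0.023], [0.417, 0.233, 0.022], [0.414, 0.233, 0.022]]
(340, 360) [[0.436, 0.23, 0.022], [0.433, 0.231, 0.021], [0.43, 0.231, 0.021]]
(390, 350) [[0.413, 0.206, 0.02], [0.41, 0.207, 0.02], [0.407, 0.207, 0.02]]
[[ 48 148  93  94  96  95  92  88 139 180 132  93  93  94]
 [ 74 148  94  93  90 126 178 167 157 154 180  92  94  96]
 [102  90 103 180 166 153 153 151 154 154 156  37  95  94]
 [101  87 175 151 151 153 155 156 155 150 150 174  91  93]
 [145  91 180 151 155 153 150 152 154 151 150 167  88  96]
 [143  92 120 163 150 155 154 151 155 156 157 168 184  93]
 [144  93 103 175 151 153 155 156 170 176 188 149 151  94]
 [ 91  94  94 194 154 166 177 198 146 146 148 179 196  94]
 [ 93  93  92 115 178 144 145 148 161 201 183  92  90  92]
 [ 95  93  94  91 147 152 201 189  90  91  94  93  94  93]
 [ 93  93  93  91 190 107  90  92  94  93  93  93  92  93]
 [ 91  92  94  93  91  92  94  93  92  93  92  93  93  93]]
```

```bash
python3 - <<'E'
from h import *
c=(.4203,.2265); psi=.897+np.pi/2
squeeze(c,psi,38,.0085,68)
robot.dwell(.1); st()
robot.servo_line([*c,.05],v=.15); st('lift')
snap('side','side3')
im=cv2.imread('pics/side3.png'); cv2.imwrite('pics/s3c.png',cv2.resize(im[200:384,150:400],None,fx=3,fy=3,interpolation=cv2.INTER_CUBIC))
E
```

```text
closed w=38 t=28.18 p [ 0.4208  0.2269 -0.0181] F [-3.3 -1.  11.4] grip 0.426 nose 0.008 q6 -0.40
 t=28.28 p [ 0.4208  0.2269 -0.0181] F [-3.9 -1.  11.6] grip 0.427 nose 0.008 q6 -0.40
lift t=28.89 p [0.4201 0.2264 0.0495] F [-0.5 -0.2 -0.3] grip 0.425 nose 0.008 q6 -0.40
```

View pics/s3c.png

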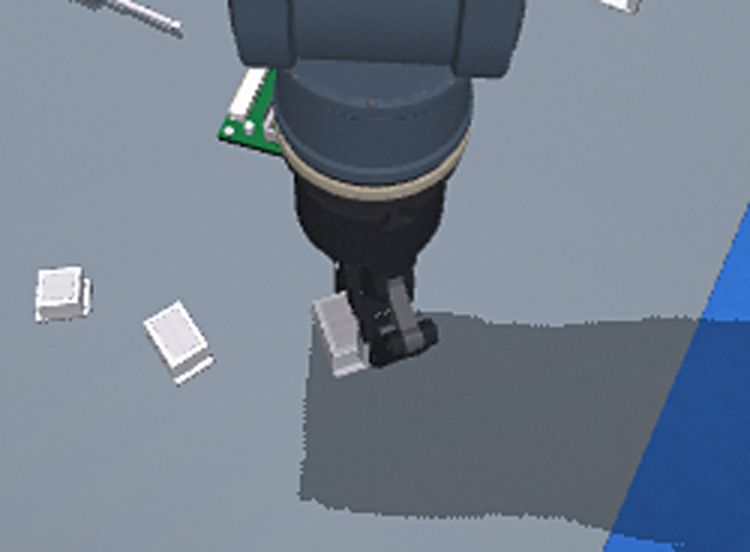

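```bash
cat >> h.py <<'E'
BC=np.array([.5815,-.0002]); TH=.236
FY=dict(a=.0747,c=.0073,b=-.0469,d=-.0882)
def RB(): return np.array([[np.cos(TH),-np.sin(TH)],[np.sin(TH),np.cos(TH)]])
def b2w(x,y): return BC+RB()@np.array([x,y])
def w2b(p): return RB().T@(np.asarray(p)[:2]-BC)
E
python3 - <<'E'
from h import *
c=(.4203,.2265)
robot.servo_line([*c,.09],v=.25)
f=b2w(-.006,FY['a']); print(f)
robot.goto([*f,.06],list(ori(TH+np.pi))); st()
robot.servo_line([*f,.009],v=.12); robot.dwell(.15); st()
for n in('side','top'): snap(n,n+'4')
im=cv2.imread('pics/side4.png'); cv2.imwrite('pics/s4c.png',cv2.resize(im[150:290,190:330],None,fx=5,fy=5,interpolation=cv2.INTER_CUBIC)[:600])
E
```

```text
[0.5582003 0.0710265]
 t=30.42 p [0.5575 0.0714 0.0594] F [-0.4 -0.6 -0.4] grip 0.428 nose 0.008 q6 -1.68
 t=31.14 p [0.5589 0.0712 0.01  ] F [ 0.1 -0.5 -0. ] grip 0.429 nose 0.008 q6 -1.68
```

View pics/s4c.png

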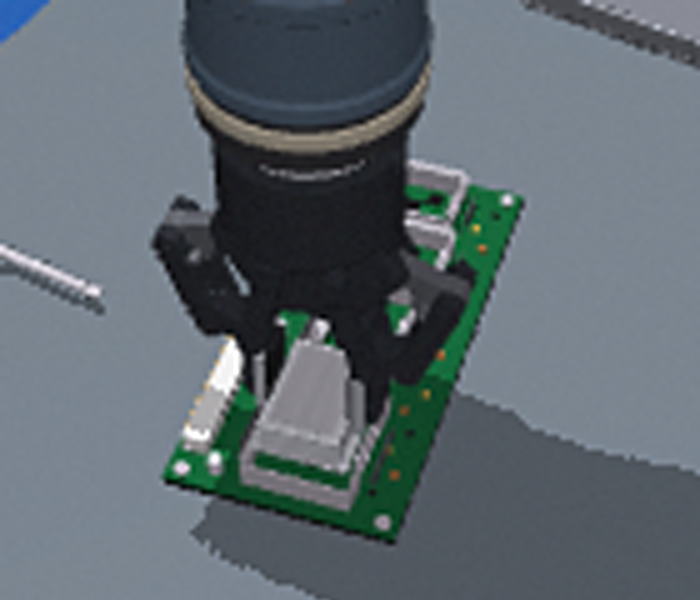

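```bash
python3 - <<'E'
from h import *
P=[]
for i in range(20):
    P.append(robot.observe()['position']); robot.dwell(.02)
P=np.array(P); print(P.mean(0).round(5),P.std(0).round(5)); 
p=P.mean(0)
im=cv2.imread('pics/side4.png'); u0,v0,f=225,215,9
big=cv2.resize(im[v0:v0+60,u0:u0+60],None,fx=f,fy=f,interpolation=cv2.INTER_CUBIC)
def draw(c,hx,hy,z,col):
    q=[[*(np.asarray(c)+RB()@np.array([sx*hx,sy*hy])),z] for sx,sy in((1,1),(-1,1),(-1,-1),(1,-1))]
    uv=((pix('side',q)-[u0,v0]+.5)*f).astype(int); cv2.polylines(big,[uv],True,col,1)
draw(p[:2],.019,.027,p[2]+.0181+.021,(0,255,255)); draw(p[:2],.023,.027,p[2]+.0181,(0,0,255))
draw(p[:2],.023,.027,p[2]+.0181+.006,(0,0,255))
cS=np.array([.5825,-.0002])+RB()@np.array([-.006,.0747])
draw(cS,.0239,.0282,.019,(255,0,0)); draw(cS,.0239,.0282,.006,(255,255,0))
cv2.imwrite('pics/s4d.png',big)
E
```

```text
[0.55841 0.07104 0.00932] [1.4e-04 3.0e-05 2.0e-04]
```

View pics/s4d.png

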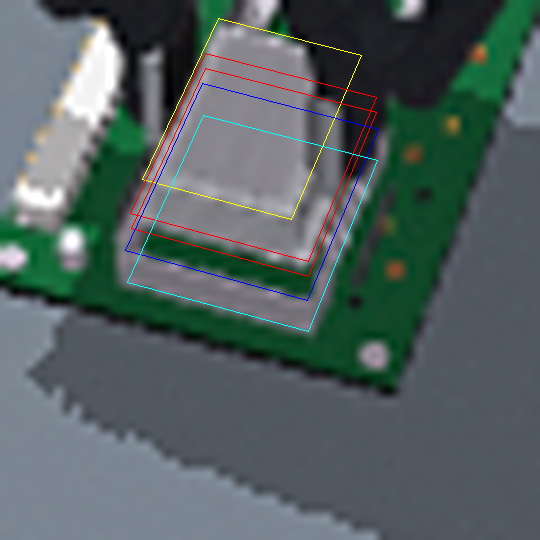

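```bash
python3 - <<'E'
from h import *
p0=b2w(-.006,FY['a'])
print(robot.servo_line([*p0,-.0035],v=.02,contact_N=3)); s=st('touch'); robot.dwell(.1); s=st('hold'); print('under z',s['position'][2]+.0181)
snap('side','side5')
im=cv2.imread('pics/side5.png'); cv2.imwrite('pics/s5c.png',cv2.resize(im[200:280,215:295],None,fx=7,fy=7,interpolation=cv2.INTER_CUBIC))
E
```

```text
True
touch t=32.08 p [ 0.5585  0.0711 -0.001 ] F [ 3.9  0.3 -1.4] grip 0.427 nose 0.008 q6 -1.68
hold t=32.17 p [ 0.5584  0.0711 -0.0009] F [ 5.   1.1 -1.1] grip 0.427 nose 0.008 q6 -1.68
under z 0.017246371204156157
```

View pics/s5c.png

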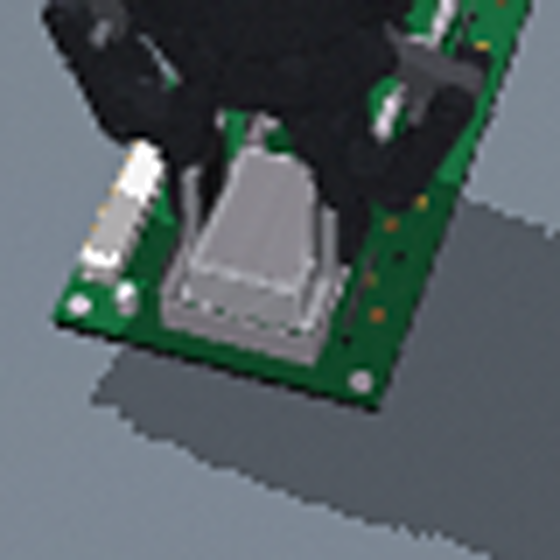

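```bash
python3 - <<'E'
from h import *
p0=b2w(-.006,FY['a'])
for dx in(.0005,.001,.0015):
    p=p0+RB()@np.array([dx,0]); robot.servo_line([*p,-.0005],v=.02); robot.dwell(.15); s=st('dx %.4f'%dx)
    if np.hypot(*(s['contact_force'][:2]))<1.2: break
print(robot.servo_line([*p,-.004],v=.015,contact_N=3)); s=st('touch'); print('under',s['position'][2]+.0181)
E
```

```text
dx 0.0005 t=32.62 p [ 0.5584  0.0711 -0.0006] F [ 0.7  0.5 -0.3] grip 0.426 nose 0.008 q6 -1.68
True
touch t=32.86 p [ 0.5593  0.0712 -0.0025] F [3.2 0.9 1.9] grip 0.423 nose 0.008 q6 -1.68
under 0.015556962676960707
```

```bash
python3 - <<'E'
from h import *
robot.gripper_to(62/85); s=st('open'); p=s['position']
robot.servo_line([p[0],p[1],.06],v=.2)
robot.goto([.5,.2,.12],list(ori(1.167-0*np.pi))); st()
ims={n:snap(n,n+'6')[0] for n in('top','side')}
for n,L in findlids(ims).items():
    for o in L: print(n,np.round(o[0],4),round(o[1],3),np.round(o[2],4))
im=cv2.imread('pics/side6.png'); cv2.imwrite('pics/s6c.png',cv2.resize(im[150:300,150:320],None,fx=4,fy=4,interpolation=cv2.INTER_CUBIC))
E
```

```text
open t=33.23 p [ 0.5585  0.0711 -0.0028] F [ 0.1 -0.4  0.5] grip 0.734 nose 0.008 q6 -1.68
 t=35.80 p [0.4999 0.1998 0.1197] F [ 0.3  0.3 -0.5] grip 0.728 nose 0.008 q6 0.78
top [0.6917 0.3595] 1.316 [0.0417 0.0349]
side [0.6994 0.3506] 1.293 [0.0475 0.0389]
side [0.5326 0.2704] 2.739 [0.0377 0.0265]
side [0.6213 0.2808] 1.374 [0.0367 0.0181]
side [ 0.6113 -0.0942] 1.435 [0.0487 0.0334]
side [ 0.5625 -0.3092] 2.569 [0.0442 0.0083]
```

View pics/s6c.png

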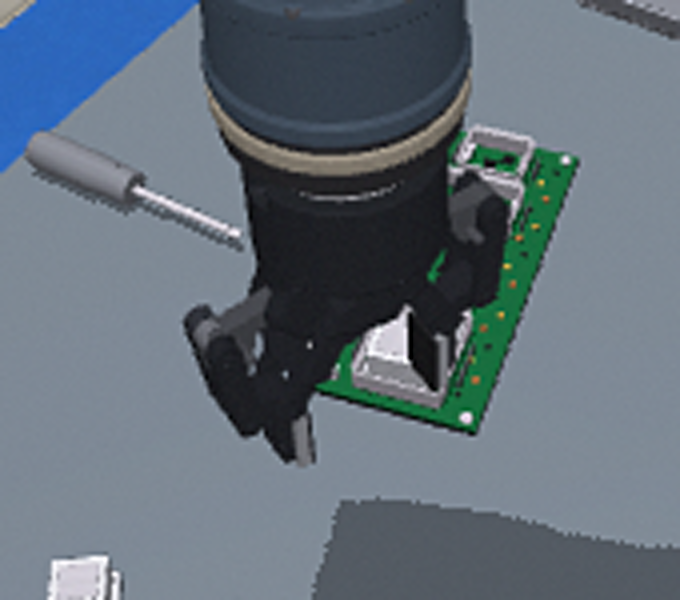

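View pics/top6.png

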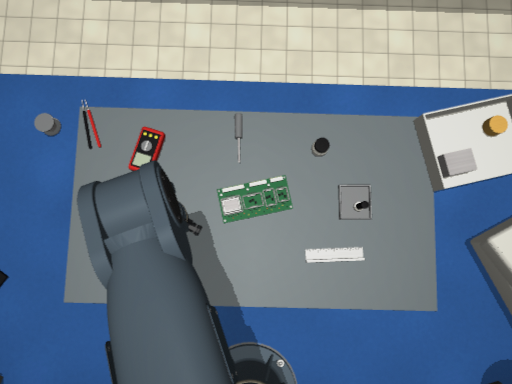

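```bash
sed -i 's/^BC=.*/BC=np.array([.5825,-.0002]); TH=.236/' h.py; python3 - <<'E'
from h import *
c=(.5326,.2706); py=1.167
squeeze(c,py,28,.008,60); robot.dwell(.1); st()
robot.gripper_to(60/85)
robot.servo_line([*c,.035],v=.2)
squeeze(c,py+np.pi/2,38,.0085,66); robot.dwell(.1); s=st(); zg=s['position'][2]
robot.servo_line([*c,.05],v=.15); st('lift'); print('zg',zg)
snap('side','side7')
im=cv2.imread('pics/side7.png'); cv2.imwrite('pics/s7c.png',cv2.resize(im[200:350,130:280],None,fx=4,fy=4,interpolation=cv2.INTER_CUBIC))
E
```

```text
closed w=28 t=37.65 p [ 0.5332  0.271  -0.0176] F [-1.1 -0.8  7.7] grip 0.295 nose 0.008 q6 0.87
 t=37.75 p [ 0.5332  0.271  -0.0175] F [-1.  -0.   8.2] grip 0.296 nose 0.008 q6 0.87
closed w=38 t=41.21 p [ 0.5332  0.271  -0.018 ] F [-2.  -1.   8.6] grip 0.429 nose 0.008 q6 -0.70
 t=41.31 p [ 0.5332  0.271  -0.018 ] F [-2.3 -0.2  7.9] grip 0.425 nose 0.008 q6 -0.70
lift t=41.92 p [0.5324 0.2705 0.0494] F [-0.4  0.  -0.3] grip 0.428 nose 0.008 q6 -0.70
zg -0.017961077190076336
```

View pics/s7c.png

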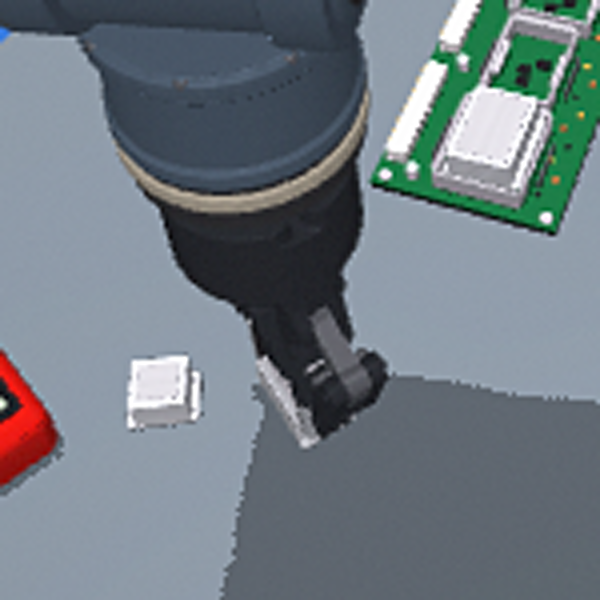

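```bash
cat >> h.py <<'E'
def place(k,off=(0,0),psi=None,zg=-.018):
    psi=TH+np.pi if psi is None else psi
    f=b2w(-.006+off[0],FY[k]+off[1])
    s=robot.observe()['position']; robot.servo_line([s[0],s[1],.08],v=.25)
    robot.goto([*f,.05],list(ori(psi)))
    robot.servo_line([*f,.008],v=.12); robot.dwell(.25); st('hover')
    hit=robot.servo_line([*f,-.004],v=.02,contact_N=3); s=st('touch %s'%hit); print('under',s['position'][2]-zg); return s
E
python3 - <<'E'
from h import *
place('b')
snap('side','side8')
im=cv2.imread('pics/side8.png'); cv2.imwrite('pics/s8c.png',cv2.resize(im[160:280,215:315],None,fx=5,fy=5,interpolation=cv2.INTER_CUBIC))
E
```

```text
hover t=44.21 p [ 0.5882 -0.0472  0.0087] F [ 0.3  0.1 -0.4] grip 0.429 nose 0.008 q6 -1.89
touch True t=44.73 p [ 0.5879 -0.0471 -0.0026] F [3.7 0.2 2.7] grip 0.427 nose 0.008 q6 -1.89
under 0.015407296228238183
```

View pics/s8c.png

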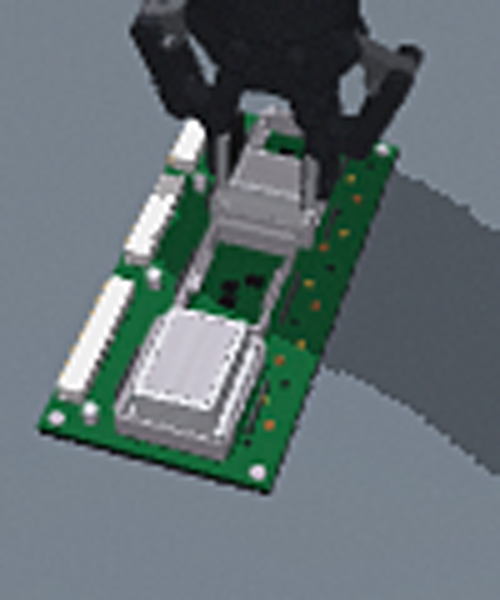

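```bash
python3 - <<'E'
from h import *
m=proj('side',[(145,308),(107,262),(143,300)],.03); print(m)
L=np.array([.6189,.2846])
for psi in(2.275,.707): print(psi,[(L+s*.06*np.array([np.cos(psi),np.sin(psi)])).round(3) for s in(1,-1)])
s=robot.observe()['position']
robot.gripper_to(62/85); robot.servo_line([s[0],s[1],.06],v=.2)
robot.goto([.50,.25,.12],list(ori(2.275))); st()
ims={n:snap(n,n+'9')[0] for n in('side',)}
for n,L in findlids(ims).items():
    for o in L: print(n,np.round(o[0],4),round(o[1],3),np.round(o[2],4))
E
```

```text
[[0.63452049 0.33218868]
 [0.77617488 0.29782377]
 [0.64967572 0.32198776]]
2.275 [array([0.58, 0.33]), array([0.658, 0.239])]
0.707 [array([0.665, 0.324]), array([0.573, 0.246])]
 t=47.07 p [0.5    0.2494 0.1195] F [ 0.5 -0.3 -0.2] grip 0.728 nose 0.008 q6 -0.24
side [0.6994 0.3506] 1.294 [0.0475 0.039 ]
side [0.6194 0.2837] 1.173 [0.0319 0.025 ]
side [ 0.5642 -0.3107] 2.547 [0.0433 0.0129]
```

View pics/side9.png

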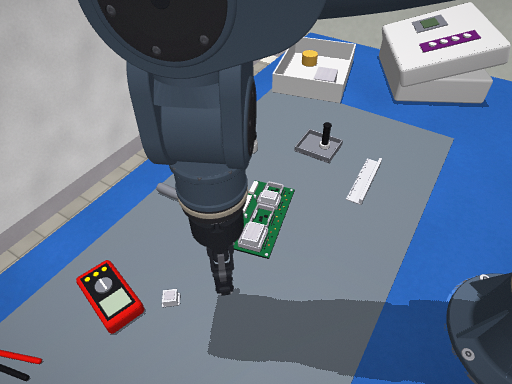

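```bash
python3 - <<'E'
from h import *
c=(.6191,.2844); py=2.275; c2=(.56,.22)
s=squeeze(c,py,28,.008,52); z1=s['position'][2]
robot.servo_line([*c,.02],v=.12); robot.servo_line([*c2,.02],v=.2)
robot.servo_line([*c2,-.0182],v=.08,contact_N=4); robot.dwell(.15); st('down')
robot.gripper_to(52/85)
robot.servo_line([*c2,.035],v=.2)
squeeze(c2,py+np.pi/2,28,.0085,58); robot.dwell(.1); s=st(); zg=s['position'][2]
robot.servo_line([*c2,.05],v=.15); st('lift'); print('z1,zg',z1,zg)
snap('side','side10')
im=cv2.imread('pics/side10.png'); cv2.imwrite('pics/s10c.png',cv2.resize(im[180:330,130:280],None,fx=4,fy=4,interpolation=cv2.INTER_CUBIC))
E
```

```text
closed w=28 t=48.98 p [ 0.6197  0.2848 -0.0172] F [-1.8 -0.8  8.9] grip 0.294 nose 0.008 q6 -0.27
down t=50.66 p [ 0.5598  0.2203 -0.0173] F [-1.2 -0.5  8.4] grip 0.296 nose 0.008 q6 -0.33
closed w=28 t=54.05 p [ 0.5607  0.2203 -0.017 ] F [-1.4 -0.4  7.2] grip 0.311 nose 0.008 q6 -1.90
 t=54.15 p [ 0.5606  0.2203 -0.0171] F [-0.7 -0.3  6.9] grip 0.310 nose 0.008 q6 -1.90
lift t=54.75 p [0.5598 0.2199 0.0494] F [-0.7 -0.2 -0.3] grip 0.310 nose 0.008 q6 -1.90
z1,zg -0.017240738409489004 -0.017057160613828726
```

View pics/s10c.png

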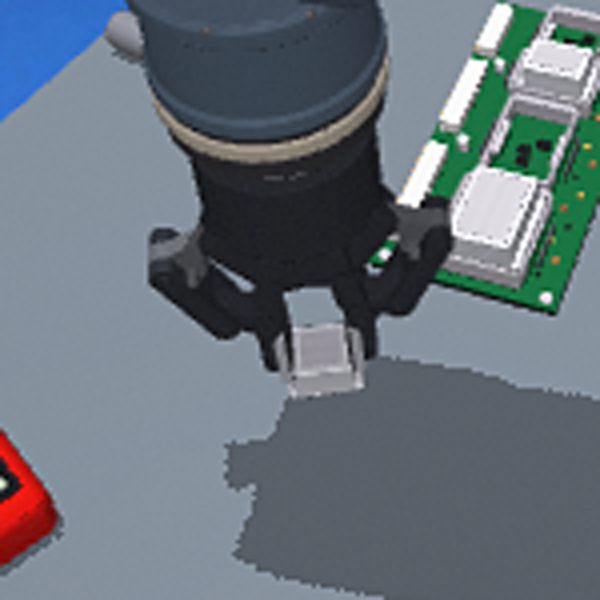

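```bash
python3 - <<'E'
from h import *
place('d',zg=-.0171)
snap('side','side11')
im=cv2.imread('pics/side11.png'); cv2.imwrite('pics/s11c.png',cv2.resize(im[160:280,215:315],None,fx=5,fy=5,interpolation=cv2.INTER_CUBIC))
E
```

```text
hover t=57.00 p [ 0.5978 -0.0873  0.0088] F [-1.   0.7 -0.4] grip 0.310 nose 0.008 q6 -1.95
touch True t=57.49 p [ 0.5977 -0.0873 -0.0018] F [4.7 1.7 2.4] grip 0.309 nose 0.008 q6 -1.95
under 0.015329909580999116
```

View pics/s11c.png

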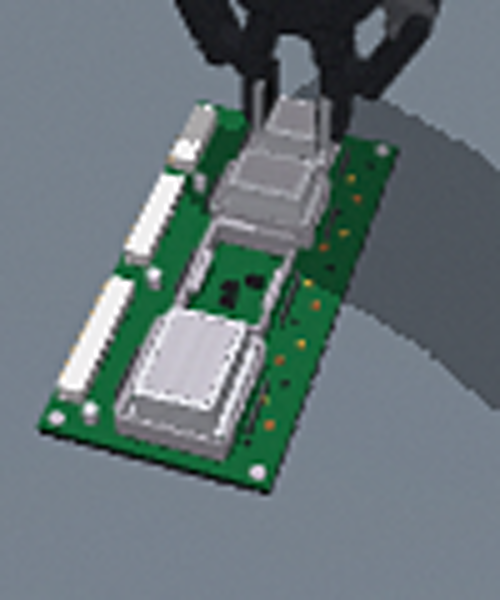

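```bash
python3 - <<'E'
from h import *
s=robot.observe()['position']
robot.gripper_to(54/85); robot.servo_line([s[0],s[1],.07],v=.2)
robot.goto([.42,.12,.16],list(ori(.236+np.pi))); st()
for n in('top','side'): snap(n,n+'12')
t=cv2.imread('pics/top12.png'); s=cv2.imread('pics/side12.png')
A=cv2.resize(t[175:230,325:385],None,fx=6,fy=6,interpolation=cv2.INTER_CUBIC)
B=cv2.resize(s[115:170,285:345],None,fx=6,fy=6,interpolation=cv2.INTER_CUBIC)
cv2.imwrite('pics/push.png',np.hstack([A,B]))
C=cv2.resize(s[170:270,215:305],None,fx=6,fy=6,interpolation=cv2.INTER_CUBIC); cv2.imwrite('pics/brd.png',C)
E
```

```text
t=59.54 p [0.4205 0.1196 0.1596] F [0.5 0.  0.3] grip 0.636 nose 0.008 q6 -1.53
```

View pics/push.png

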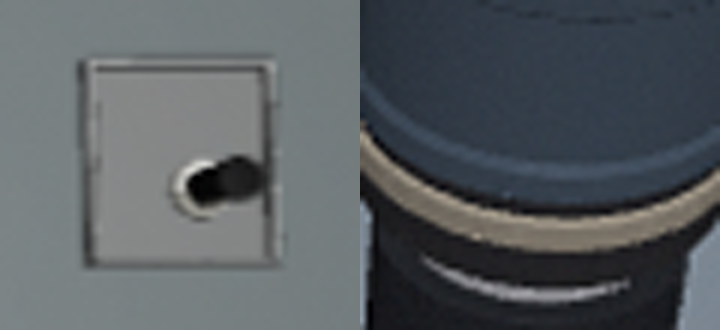

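View pics/brd.png

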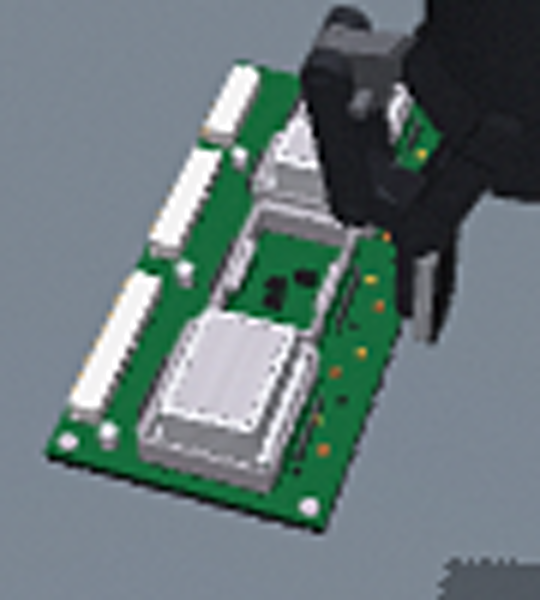

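```bash
python3 - <<'E'
from h import *
t=cv2.imread('pics/top12.png').astype(np.float32); s=cv2.imread('pics/side0.png').astype(np.float32)
print('head top',proj('top',[(364.2,204.2)],.082),'foot',proj('top',[(357.9,205.7)],.014))
B=cv2.resize(s[110:170,285:355].astype(np.uint8),None,fx=8,fy=8,interpolation=cv2.INTER_CUBIC); cv2.imwrite('pics/push2.png',B)
# dark pixels
g=s.max(-1)[115:160,300:345]; m=g<45; v,u=np.nonzero(m); print(u.min()+300,u.max()+300,v.min()+115,v.max()+115)
for r in range(118,152,3):
    k=np.nonzero(g[r-115]<60)[0]; print(r,k.min()+300 if len(k) else None,k.max()+300 if len(k) else None)
g=t.max(-1)[190:220,345:375]; print((g<70).sum(), [ (np.nonzero(g[i]<70)[0]+345).tolist() for i in range(8,22)])
# tray
m=proj('top',[(325+82/6-.5,175+60/6-.5),(325+275/6-.5,175+60/6-.5),(325+278/6-.5,175+265/6-.5),(325+85/6-.5,175+265/6-.5)],.018); print(m,m.mean(0))
E
```

```text
head top [[ 0.56379965 -0.32631747]] foot [[ 0.56477707 -0.32693966]]
322 331 123 144
118 None None
121 None None
124 323 330
127 324 330
130 323 329
133 308 329
136 305 329
139 302 328
142 300 327
145 None None
148 337 337
151 335 336
87 [[369], [369], [369], [363, 364, 365, 369], [361, 362, 363, 364, 365, 366, 367, 368, 369], [359, 360, 361, 362, 363, 364, 365, 366, 367, 368, 369], [357, 358, 359, 360, 361, 362, 363, 364, 365, 366, 367, 368, 369], [356, 357, 358, 359, 360, 361, 362, 363, 364, 365, 366, 367, 368, 369], [356, 357, 358, 359, 360, 361, 362, 363, 364, 365, 366, 367, 368, 369], [357, 358, 359, 360, 361, 362, 363, 364, 365, 366, 369], [357, 358, 359, 360, 361, 369], [369], [369], []]
[[ 0.63001945 -0.26366361]
 [ 0.63273797 -0.36580154]
 [ 0.52474407 -0.36616488]
 [ 0.52219929 -0.26509149]] [ 0.5774252  -0.31518038]
```

View pics/push2.png

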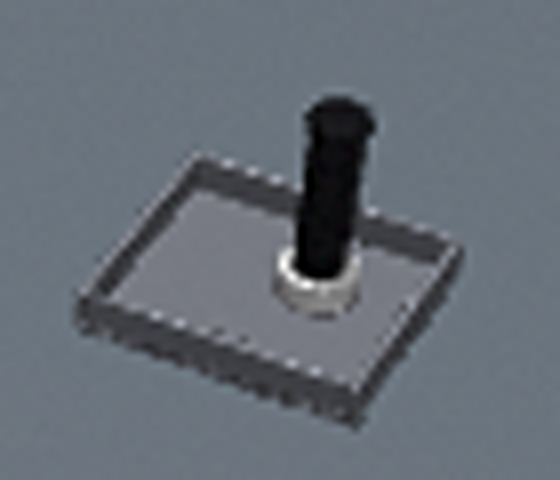

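```bash
python3 - <<'E'
from h import *
print('side head',proj('side',[(285+341/8-.4,110+112/8-.4)],.082),'foot',proj('side',[(285+318/8-.4,110+268/8-.4)],.016))
t=cv2.imread('pics/side12.png')
p=np.array([.5645,-.3268])
for psi in(TH,TH+np.pi): print(np.round(robot.ik([*p,.05],list(ori(psi))),2))
E
```

```text
side head [[ 0.56793723 -0.32892549]] foot [[ 0.56664626 -0.32599549]]
[-0.52  0.59  0.13  1.11  0.    0.81]
[-0.52  0.59  0.13  1.11  0.   -2.33]
```

```bash
python3 - <<'E'
from h import *
p=[.566,-.327]
robot.gripper_to(56/85)
robot.goto([.50,-.25,.16],list(ori(TH)))
robot.goto([*p,.10],list(ori(TH)))
robot.servo_line([*p,.0],v=.12); st('at')
robot.gripper_to(.02); robot.dwell(.1); s=st('closed')
robot.servo_line([p[0],p[1],.02],v=.06); st()
for n in('side',): snap(n,n+'13')
im=cv2.imread('pics/side13.png'); cv2.imwrite('pics/s13c.png',cv2.resize(im[60:180,260:400],None,fx=5,fy=5,interpolation=cv2.INTER_CUBIC))
E
```

```text
at t=63.44 p [ 0.5665 -0.3272  0.001 ] F [-0.5 -0.2 -0.4] grip 0.659 nose 0.008 q6 0.81
closed t=63.97 p [ 5.663e-01 -3.272e-01  5.000e-04] F [ 0.2 -0.2  6. ] grip 0.223 nose 0.008 q6 0.81
 t=64.45 p [ 0.5662 -0.3271  0.0203] F [-0.1  0.1 -1.9] grip 0.223 nose 0.008 q6 0.81
```

View pics/s13c.png

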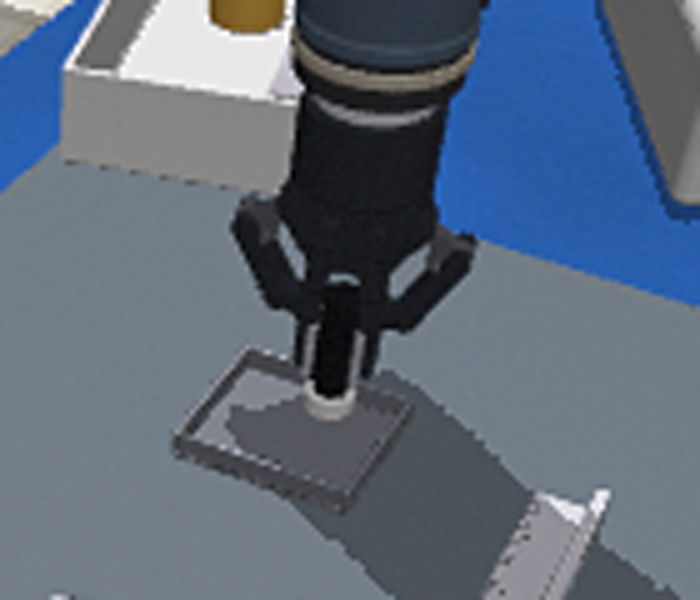

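```bash
cat >> h.py <<'E'
def press(k,N=22,off=(0,0)):
    f=b2w(-.006+off[0],FY[k]+off[1])
    robot.goto([*f,.075],list(ori(TH)))
    robot.servo_line([*f,.042],v=.12); robot.dwell(.2); st('over '+k)
    h1=robot.servo_line([*f,.024],v=.02,contact_N=4); s=st('first %s'%h1)
    h2=robot.servo_line([*f,.0195],v=.02,contact_N=N); s=st('press %s'%h2)
    return s
E
python3 - <<'E'
from h import *
s=robot.observe()['position']
robot.servo_line([s[0],s[1],.11],v=.25)
press('d')
snap('side','side14')
im=cv2.imread('pics/side14.png'); cv2.imwrite('pics/s14c.png',cv2.resize(im[130:270,205:325],None,fx=4.2,fy=4.2,interpolation=cv2.INTER_CUBIC))
E
```

```text
over d t=66.60 p [ 0.5979 -0.0877  0.0429] F [-0.1  0.  -1.5] grip 0.218 nose 0.008 q6 1.19
first True t=67.15 p [ 0.5972 -0.0873  0.0325] F [ 0.5 -0.2  4.1] grip 0.213 nose 0.008 q6 1.19
press True t=67.67 p [ 0.5974 -0.0875  0.0233] F [-4.  -0.4 12.6] grip 0.216 nose 0.008 q6 1.19
```

View pics/s14c.png

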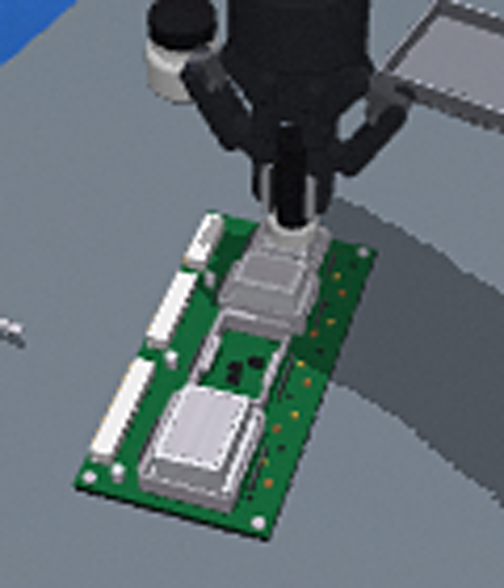

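```bash
python3 - <<'E'
from h import *
for k in 'ba':
    s=robot.observe()['position']; robot.servo_line([s[0],s[1],.07],v=.2)
    press(k)
s=robot.observe()['position']; robot.servo_line([s[0],s[1],.08],v=.2)
robot.goto([.52,-.22,.12],list(ori(TH))); st()
for n in('top','side'): snap(n,n+'15')
im=cv2.imread('pics/side15.png'); cv2.imwrite('pics/s15c.png',cv2.resize(im[165:275,210:310],None,fx=5.4,fy=5.4,interpolation=cv2.INTER_CUBIC))
E
```

```text
over b t=69.02 p [ 0.5882 -0.0474  0.0427] F [ 0.9 -0.1 -1.1] grip 0.225 nose 0.008 q6 1.25
first True t=69.58 p [ 0.5876 -0.0472  0.0322] F [0.2 0.5 2.1] grip 0.218 nose 0.008 q6 1.25
press True t=70.08 p [ 0.5877 -0.0473  0.0234] F [-2.7  1.  10.6] grip 0.216 nose 0.008 q6 1.25
over a t=71.64 p [0.5598 0.0709 0.0428] F [-0.3  0.8 -1. ] grip 0.220 nose 0.008 q6 1.46
first True t=72.19 p [0.5595 0.0711 0.0327] F [2.4 0.3 3.9] grip 0.219 nose 0.008 q6 1.46
press True t=72.72 p [0.5597 0.0711 0.0234] F [-2.6 -0.4 11.6] grip 0.220 nose 0.008 q6 1.46
 t=74.29 p [ 0.5201 -0.2189  0.1195] F [ 0.   0.5 -1.2] grip 0.217 nose 0.008 q6 0.94
```

View pics/s15c.png

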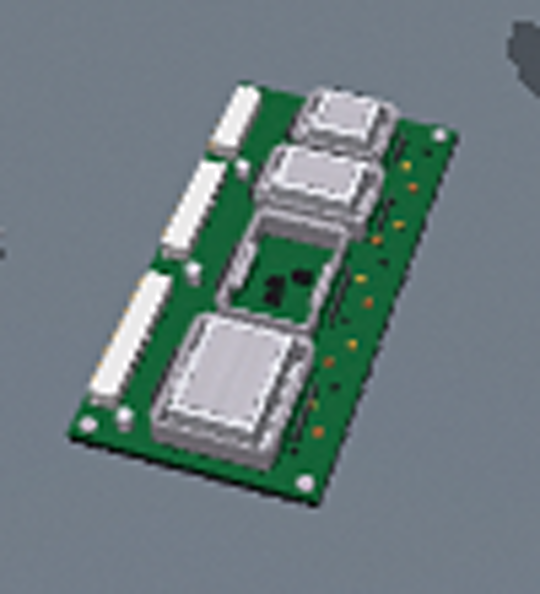

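View pics/side15.png

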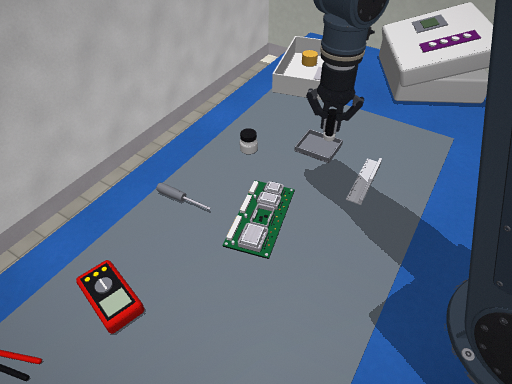

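```bash
python3 - <<'E'
from h import *
for f in('15','12'):
  for n in('side','top'):
    C=cloud(n,np.load('pics/%s%s.npy'%(n,f)))
    o=[]
    for k,z in(('a',.027),('b',.027),('d',.027)):
        u,v=pix(n,[[*b2w(-.006,FY[k]),z]])[0].round().astype(int); o.append(np.median(C[v-3:v+4,u-3:u+4,2]) if k=='a' else np.median(C[v-1:v+3,u-2:u+3,2]))
    u,v=pix(n,[[.45,-.05,0]])[0].round().astype(int)
    print(f,n,np.round(o,4),'bench',np.median(C[v-4:v+5,u-4:u+5,2]).round(4))
# pusher back
p=[.566,-.327]
robot.goto([*p,.07],list(ori(TH)))
robot.servo_line([*p,.008],v=.12); print(robot.servo_line([*p,-.003],v=.02,contact_N=2.5)); st('down')
robot.dwell(.1); robot.gripper_to(56/85); robot.dwell(.1); st()
s=robot.observe()['position']; robot.servo_line([s[0],s[1],.11],v=.2)
robot.goto([.42,-.05,.2],list(ori(TH-.2)))
for n in('top','side'): snap(n,n+'16')
st()
E
```

```text
15 side [0.0267 0.0264 0.0267] bench 0.0001
15 top [0.0277 0.0288 0.0276] bench 0.0011
12 side [0.0357 0.2567 0.2811] bench 0.0011
12 top [0.0362 0.0363 0.0357] bench 0.0012
True
down t=76.08 p [ 5.664e-01 -3.272e-01  5.000e-04] F [-0.8 -0.3  7.8] grip 0.221 nose 0.008 q6 0.81
 t=76.72 p [ 5.658e-01 -3.268e-01 -3.000e-04] F [ 0.2  0.6 -1. ] grip 0.660 nose 0.008 q6 0.81
 t=78.76 p [ 0.4205 -0.0506  0.1995] F [0.1 0.  0.7] grip 0.658 nose 0.008 q6 1.42
```

View pics/side16.png

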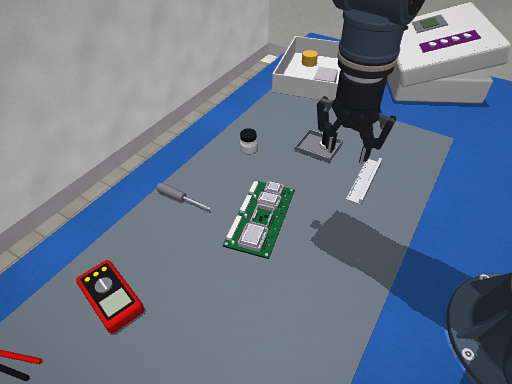

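View pics/top16.png

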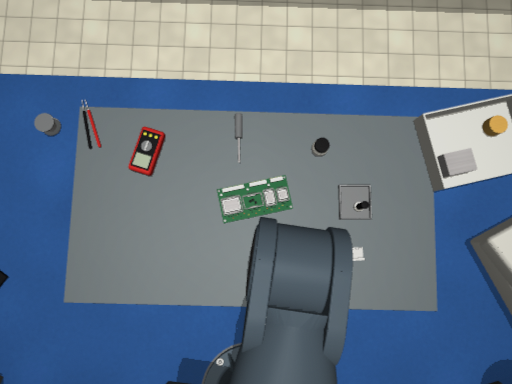

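```bash
python3 - <<'E'
from h import *
for n,f in(('top','top0'),('top','top12'),('side','side0'),('side','side16')):
    im=cv2.imread('pics/%s.png'%f); g=im.min(-1).astype(np.float32)
    # mask to rule area
    M=np.zeros(g.shape,np.uint8); 
    q=pix(n,[[.33,-.12,0],[.49,-.12,0],[.49,-.37,0],[.33,-.37,0]]).astype(np.int32); cv2.fillPoly(M,[q],1)
    cs=subcontours(np.where(M>0,g,100),165)
    c=cs[0]; P=proj(n,c,.004); o=rectfit(P); print(f,'z4',np.round(o[0],4),round(o[1],4),np.round(o[2],4))
    X=o[3]
    P2=proj(n,c,.02)
    # front edge (largest x at z=.004), back edge at z=.02 (rib top back)
    ax=np.array([np.cos(o[1]),np.sin(o[1])]); nx=np.array([ax[1],-ax[0]]); nx*=np.sign(nx[0])
    for lab,Q,sg,z in(('grad',P,1,.004),('back',P2,-1,.02)):
        t=(Q-o[0])@ax; d=(Q-o[0])@nx; 
        F=[]
        for b in np.arange(-.07,.071,.005):
            k=abs(t-b)<.004
            if k.sum(): F.append((b,(sg*d[k]).max()*sg))
        F=np.array(F); m=np.polyfit(F[:,0],F[:,1],1); r=F[:,1]-np.polyval(m,F[:,0]); k=abs(r)<2*r.std(); m=np.polyfit(F[k,0],F[k,1],1)
        print('   ',lab,'yaw',round(o[1]-(-m[0]) if 0 else o[1]+np.arctan(m[0])*(-1 if (nx[0]*ax[1]-nx[1]*ax[0])>0 else 1),4),'mid',np.round(o[0]+nx*m[1],4))
    t=(P-o[0])@ax; tt=(P2-o[0])@ax; print('    ends z4',t.min().round(4),t.max().round(4),' z20',tt.min().round(4),tt.max().round(4),'ax',ax.round(3))
E
```

```text
top0 z4 [ 0.4108 -0.2535] 1.6297 [0.1793 0.039 ]
    grad yaw 1.6319 mid [ 0.4311 -0.2523]
    back yaw 1.6298 mid [ 0.3921 -0.2546]
    ends z4 -0.094 0.0906  z20 -0.0892 0.0929 ax [-0.059  0.998]
top12 z4 [ 0.4108 -0.2535] 1.6308 [0.1805 0.04  ]
    grad yaw 1.632 mid [ 0.4314 -0.2523]
    back yaw 1.6292 mid [ 0.3918 -0.2547]
    ends z4 -0.094 0.0912  z20 -0.0892 0.0936 ax [-0.06   0.998]
side0 z4 [ 0.4158 -0.2568] 1.6347 [0.1836 0.0411]
    grad yaw 1.6327 mid [ 0.4349 -0.2556]
    back yaw 1.636 mid [ 0.3956 -0.2581]
    ends z4 -0.1076 0.093  z20 -0.0871 0.1087 ax [-0.064  0.998]
side16 z4 [ 0.4162 -0.2579] 1.6337 [0.1865 0.0406]
    grad yaw 1.6347 mid [ 0.4353 -0.2567]
    back yaw 1.6356 mid [ 0.3954 -0.2592]
    ends z4 -0.1064 0.0944  z20 -0.086 0.1102 ax [-0.063  0.998]
```

```bash
python3 - <<'E'
from h import *
c=[.3975,-.2555]; psi=.063
robot.gripper_to(44/85)
robot.goto([*c,.05],list(ori(psi))); st()
robot.servo_line([*c,-.019],v=.12,contact_N=5); st('at')
robot.gripper_to(0.0); robot.dwell(.15); s=st('closed')
snap('side','side17')
im=cv2.imread('pics/side17.png'); cv2.imwrite('pics/s17c.png',cv2.resize(im[100:240,300:440],None,fx=4.2,fy=4.2,interpolation=cv2.INTER_CUBIC))
E
```

```text
t=80.03 p [ 0.3982 -0.2551  0.0507] F [ 0.5 -0.6 -0.4] grip 0.519 nose 0.008 q6 0.94
at t=80.76 p [ 0.3981 -0.2555 -0.0183] F [-0.3 -0.5  0.6] grip 0.515 nose 0.008 q6 0.94
closed t=81.33 p [ 0.398  -0.2558 -0.0183] F [-0.7  1.3  7.2] grip 0.070 nose 0.008 q6 0.94
```

View pics/s17c.png

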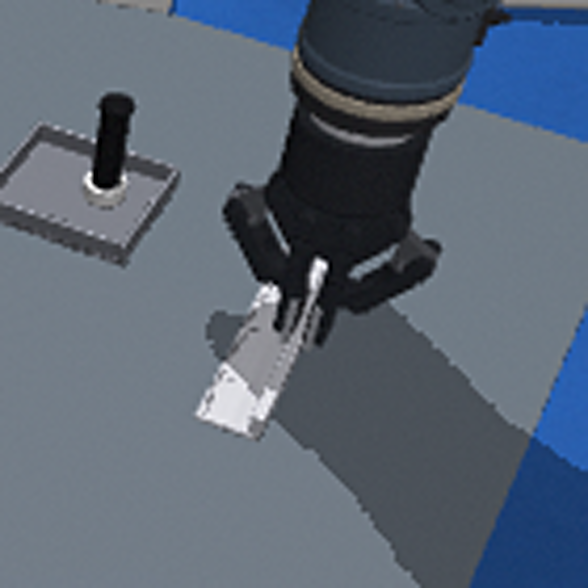

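```bash
python3 - <<'E'
from h import *
e=proj('side',[(262/4.2+299.6,418/4.2+99.6),(321/4.2+299.6,258/4.2+99.6)],.02); print(e,e.mean(0),np.linalg.norm(e[0]-e[1]))
e=proj('side',[(200/4.2+299.6,413/4.2+99.6),(268/4.2+299.6,284/4.2+99.6)],.004); print(e,e.mean(0),np.linalg.norm(e[0]-e[1]))
E
```

```text
[[ 0.38988686 -0.16660125]
 [ 0.4100895  -0.32386656]] [ 0.39998818 -0.2452339 ] 0.15855763647396146
[[ 0.42635081 -0.16671706]
 [ 0.43418292 -0.29999292]] [ 0.43026686 -0.23335499] 0.13350579465014994
```

```bash
python3 - <<'E'
from h import *
z0=-.0183
s=robot.observe()['position']
robot.servo_line([s[0],s[1],.03],v=.12); st('lift')
h=b2w(-.091-.02,0.0); print(h)
robot.goto([*h,.03],list(ori(TH))); st('hover')
robot.servo_line([*h,z0+.006],v=.12)
print(robot.servo_line([*h,z0-.003],v=.02,contact_N=2.5)); st('down')
robot.dwell(.1); st()
snap('side','side18')
im=cv2.imread('pics/side18.png'); cv2.imwrite('pics/s18c.png',cv2.resize(im[140:280,210:350],None,fx=4.2,fy=4.2,interpolation=cv2.INTER_CUBIC))
E
```

```text
lift t=81.94 p [ 0.3979 -0.2557  0.0296] F [-1.1  0.9 -1.5] grip 0.072 nose 0.008 q6 0.94
[ 0.47457681 -0.02615351]
hover t=82.90 p [ 0.4742 -0.0269  0.0296] F [-0.7  0.  -2. ] grip 0.070 nose 0.008 q6 1.28
True
down t=83.78 p [ 0.4753 -0.0262 -0.0183] F [-1.1  0.4 11.1] grip 0.072 nose 0.008 q6 1.28
 t=83.88 p [ 0.4753 -0.0263 -0.0183] F [-1.4 -0.1  9.9] grip 0.070 nose 0.008 q6 1.28
```

View pics/s18c.png

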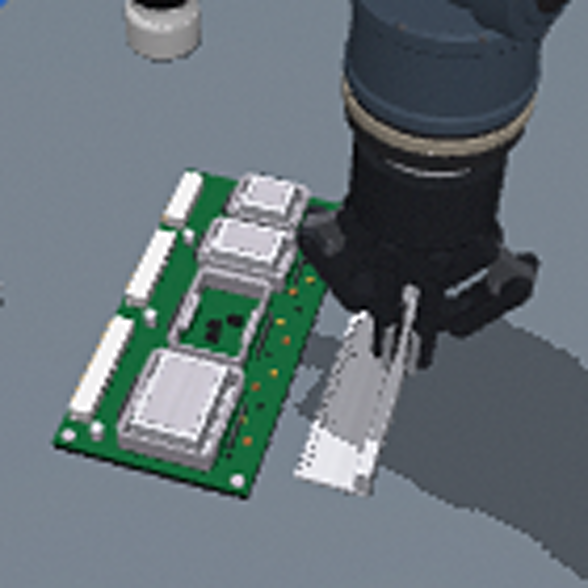

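```bash
python3 - <<'E'
from h import *
z=-.0180
h=b2w(-.091-.02,0.0); robot.servo_line([*h,z],v=.02); robot.dwell(.2); st()
t=b2w(-.091+.004,0.0)
print(robot.servo_line([*t,z],v=.02,contact_N=5)); s=st('slide'); print('rib board frame',w2b(s['position'])*1000)
robot.dwell(.2); s=st('hold'); print('rib board frame',w2b(s['position'])*1000)
E
```

```text
t=84.38 p [ 0.4745 -0.0261 -0.0181] F [ 0.5  0.1 -2.3] grip 0.077 nose 0.008 q6 1.28
True
slide t=85.34 p [ 0.4945 -0.0214 -0.0183] F [-1.2 -0.9  5.5] grip 0.073 nose 0.008 q6 1.29
rib board frame [-9.04768405e+01 -6.23762888e-03]
hold t=85.54 p [ 0.4946 -0.0214 -0.0182] F [ 0.  -1.   5.4] grip 0.074 nose 0.008 q6 1.29
rib board frame [-9.04420264e+01 -1.85740547e-02]
```

```bash
python3 - <<'E'
from h import *
s=robot.observe()['position']; z=-.0178
p=b2w(-.0910,0.); 
print(robot.servo_line([*p,z],v=.02)); robot.dwell(.2); st('z up')
for dx in(0,.0005,.001,.0015,.002,.0025):
    t=b2w(-.091+dx,0.0); robot.servo_line([*t,z],v=.02); robot.dwell(.15); s=st('dx %.4f'%dx); fx=(RB().T@s['contact_force'][:2])[0]; print('   x',w2b(s['position'])[0]*1000,'fx',fx)
    if fx<-5: break
snap('side','side19')
im=cv2.imread('pics/side19.png'); cv2.imwrite('pics/s19c.png',cv2.resize(im[170:280,210:320],None,fx=5.4,fy=5.4,interpolation=cv2.INTER_CUBIC))
E
```

```text
False
z up t=85.99 p [ 0.4939 -0.0215 -0.0179] F [ 0.6  0.  -1.9] grip 0.070 nose 0.008 q6 1.29
dx 0.0000 t=86.39 p [ 0.494  -0.0215 -0.0178] F [ 0.4  0.2 -1.4] grip 0.071 nose 0.008 q6 1.29
   x -91.02218362261272 fx 0.3943647176272397
dx 0.0005 t=86.79 p [ 0.4945 -0.0214 -0.0178] F [ 0.4 -0.4 -2.2] grip 0.068 nose 0.008 q6 1.29
   x -90.46936730617425 fx 0.3316171049567782
dx 0.0010 t=87.19 p [ 0.4947 -0.0213 -0.0179] F [-4.2 -1.5 -1. ] grip 0.070 nose 0.008 q6 1.29
   x -90.34166806176803 fx -4.376434862654583
dx 0.0015 t=87.59 p [ 0.4946 -0.0213 -0.018 ] F [-6.5 -2.5  2.4] grip 0.071 nose 0.008 q6 1.29
   x -90.39582927056261 fx -6.917178163129743
```

View pics/s19c.png

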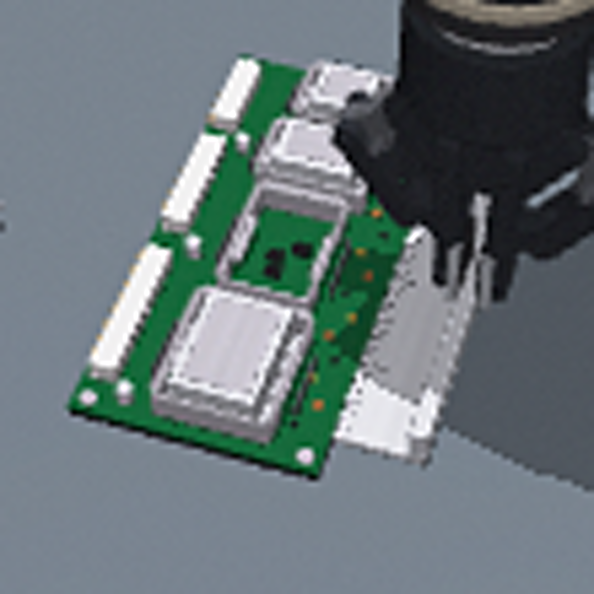

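```bash
python3 - <<'E'
from h import *
t=b2w(-.091+.001,0.0)
robot.servo_line([*t,-.0185],v=.02,contact_N=5); robot.dwell(.1); st('down')
robot.gripper_to(40/85); robot.dwell(.1); st('open')
s=robot.observe()['position']; robot.servo_line([s[0],s[1],.06],v=.15)
robot.goto([.45,.25,.2],list(ori(TH+.5))); st()
for n in('top','side'): snap(n,n+'20')
im=cv2.imread('pics/side20.png'); cv2.imwrite('pics/s20c.png',cv2.resize(im[165:275,210:320],None,fx=5.4,fy=5.4,interpolation=cv2.INTER_CUBIC))
im=cv2.imread('pics/top20.png'); cv2.imwrite('pics/t20c.png',cv2.resize(im[165:245,200:320],None,fx=6,fy=6,interpolation=cv2.INTER_CUBIC))
E
```

```text
down t=87.99 p [ 0.4947 -0.0213 -0.0183] F [-7.4 -1.8  8.3] grip 0.066 nose 0.008 q6 1.29
open t=88.52 p [ 0.4951 -0.0212 -0.0185] F [-0.2 -1.  -0.4] grip 0.471 nose 0.008 q6 1.29
 t=90.37 p [0.45   0.2491 0.1991] F [ 0.1  0.2 -1.4] grip 0.473 nose 0.008 q6 1.34
```

View pics/s20c.png

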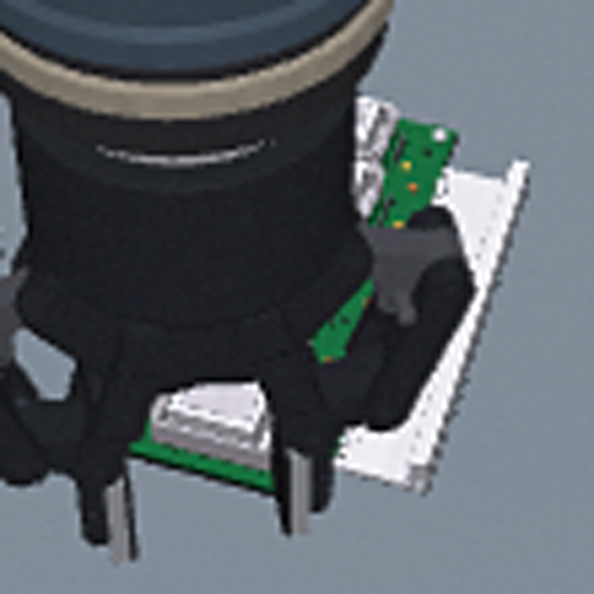

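View pics/t20c.png

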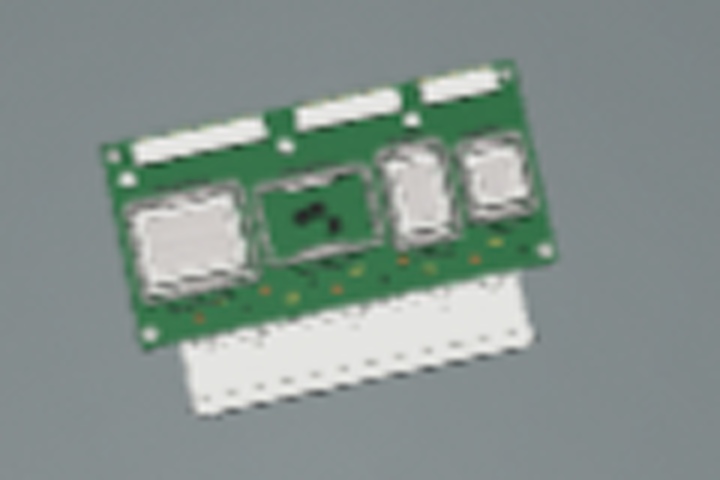

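View pics/top20.png

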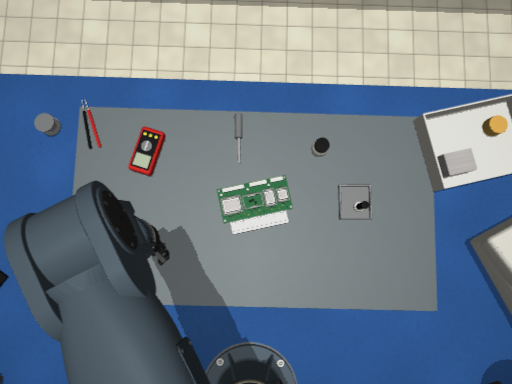

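View pics/side20.png

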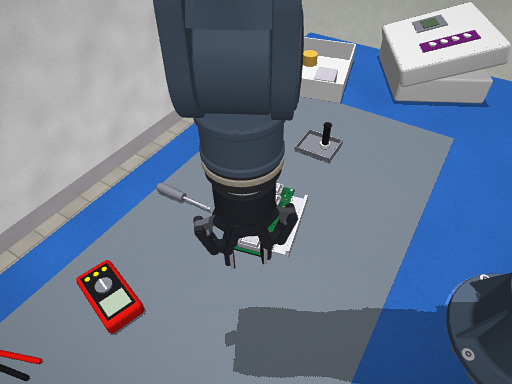

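```bash
python3 - <<'E'
from h import *
robot.goto([.30,.25,.25],list(ori(TH+.5))); st()
ims={n:snap(n,n+'21') for n in('top','side')}
for n in('top','side'):
    im=ims[n][0].astype(np.float32); g=im.min(-1)
    M=np.zeros(g.shape,np.uint8); q=pix(n,[[*b2w(x,y),.01] for x,y in((-.0535,.10),(-.0535,-.10),(-.11,-.10),(-.11,.10))]).astype(np.int32); cv2.fillPoly(M,[q],1)
    c=subcontours(np.where(M>0,g,100),165)[0]
    for z in(.004,.02):
        P=(proj(n,c,z)-BC)@RB(); 
        F=[]
        for b in np.arange(-.07,.071,.005):
            k=abs(P[:,1]-b)<.003; F.append((b,P[k,0].min(),P[k,0].max()))
        F=np.array(F); mb=np.polyfit(F[:,0],F[:,1],1); mf=np.polyfit(F[:,0],F[:,2],1)
        print(n,z,'back x %.2f slope %.4f'%(mb[1]*1e3,mb[0]),'front %.2f slope %.4f'%(mf[1]*1e3,mf[0]),'y %.1f %.1f'%(P[:,1].min()*1e3,P[:,1].max()*1e3))
    C=cloud(n,ims[n][1])
    for k in 'abd':
        u,v=pix(n,[[*b2w(-.006,FY[k]),.027]])[0].round().astype(int); print(k,np.median(C[v-1:v+3,u-2:u+3,2]).round(4),end=' ')
    g=im[...,1]-np.maximum(im[...,0],im[...,2])
    print()
im=cv2.imread('pics/side21.png'); cv2.imwrite('pics/s21c.png',cv2.resize(im[110:275,205:345],None,fx=3.6,fy=3.6,interpolation=cv2.INTER_CUBIC))
E
```

```text
t=91.14 p [0.3002 0.2499 0.2501] F [ 0.4 -0.2 -0.3] grip 0.468 nose 0.008 q6 1.53
top 0.004 back x -96.81 slope 0.0007 front -58.42 slope -0.0002 y -89.7 92.7
top 0.02 back x -97.06 slope 0.0001 front -59.17 slope 0.0001 y -87.9 92.1
a 0.0273 b 0.0284 d 0.0272 
side 0.004 back x -92.97 slope -0.0019 front -55.07 slope 0.0018 y -105.4 92.3
side 0.02 back x -95.14 slope -0.0037 front -58.13 slope 0.0013 y -89.8 103.3
a 0.0267 b 0.0267 d 0.0264
```

View pics/s21c.png

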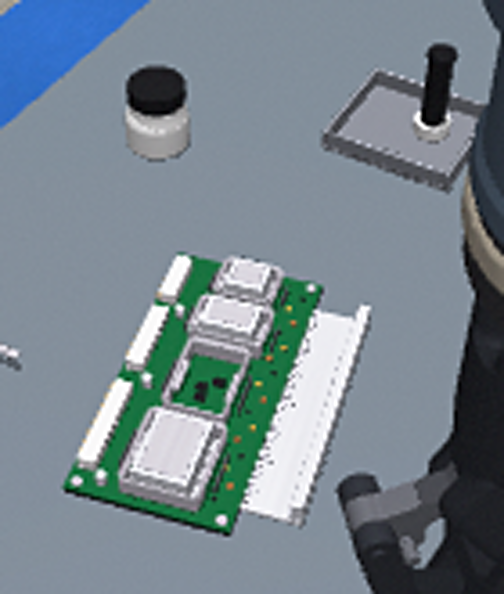

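```bash
python3 - <<'E'
from h import *
robot.sign_off(); st()
E
```

```text
the job is handed in; nothing more can be done
the job is handed in; nothing more can be done
```

I handed the job in at about 91 s of the 210 s allowed. `sign_off` gives no verdict, so what follows rests on my own checks.

**What I did:**
- Three lids were on the bench: large (a), short wide (b) and small (d). The long lid (c) was absent, so frame c stays empty.
- I laid each lid onto its catches with the fingers, which set their undersides about 15.4 mm above the bench (15.5 expected). I then snapped each one home with the pusher; the foot travelled about 9 mm each time.
- The pusher is back upright in its tray.
- The straightedge was slid against the board's plain edge until it touched (about 7 N), then set down and released.

**Last checks:**

| Item | Reading | Expected |
|---|---|---|
| Lid tops, side camera | 26.4–26.7 mm | 27 mm (about 36 mm before pressing) |
| Lid tops, top camera | 27.2–28.4 mm (bench itself read about 1 mm high) | 27 mm |
| Straightedge parallel to board | within 0.004 rad | within 0.025 rad |
| Straightedge centring | about 1 mm off | within 15 mm |

In the last pictures the pusher stands upright, the multimeter, jar and screwdriver look unmoved, and the arm is clear of everything.

**What disagreed or went unchecked:**
- **Fingertips:** they touched the bench with the TCP reading about 26 mm below it when nearly shut. The stated 8 mm nose length doesn't match, so I used my own touch-measured offsets.
- **Cameras:** they differed by about 2 mm at the board and 4 mm at the straightedge. I went with the side camera, which agreed with contact on the frame wall.
- **Flush edge:** I judged this mainly from the contact. The side camera put the graduated edge at -55.1 mm (-55 is flush). The top camera read -58.4 mm, but its picture shows no gap.

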